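# Stake the specimen carriers with the automatic punch

## Robot

A 7-joint arm with a two-finger parallel gripper is mounted at the origin on a cart in front of the work surface, level with it; the furniture and walls round the work are solid. World frame = base frame: x ahead of the robot, y to its left, z up, the work surface at z = 0. Lengths are in m, angles in rad, forces in N, time in s.
With the tool pointing down it reaches from about 0.425 to 0.875 m from the base axis. Payload 4.7 kg.
Tool frame: the origin (TCP) lies on the centre line of the jaws, within the pads' length; the fingertips stand ctrl.tcp_to_tips ahead of it and the grasp point (between the pads) lies 2 mm behind it (ctrl.tcp_to_tips is the distance from the TCP to the fingertips, in m); z points along the fingers, y is the line along which they close (so a half turn about z gives the same grasp; the last joint's range is limited). The gripper opens to 87 mm and grips with 3 to 60 N. Pads are 19 mm wide; open, the fingers measure 117 mm over their backs; the gripper's body (75 mm by 190 mm) begins 51 mm behind the grasp point.
Start: joints at [-1.258, 0.321, -0.07, 1.45, 0.023, 1.371, -0.057], TCP at [0.191, 0.621, 0.24] pointing down, gripper open.
Joint ranges: [-2.86, 2.86], [-0.3, 2.09], [-1.38, 1.24], [0.06, 2.45], [-1.56, 4.7], [0.09, 2.05], [-2.69, 2.69]. Speed limits (rad/s): [2.57, 2.57, 3.14, 3.14, 3.14, 3.14, 3.14].

## Interface

Orientations are given as a rotation vector (axis times angle).
In Python, from bench import ctrl, optics, close_job gives the robot as it stands.
- The arm moves only by the shell command python3 -m inch 'ROWS' [OPENING] [FORCE]. ROWS is JSON, a list of rows, each a list of 2 entries, a list of its own where there are three numbers: the shift along the tool's x, y, z in mm, then the turn, a rotation vector about the tool's x, y, z in degrees. In form: [[[x, y, z], [ax, ay, az]], ...]. A call has exactly 10 rows; each row shifts and turns the commanded pose from where the row before left it, along the tool's axes as they then stand; what a row does not reach is not made up. A row lasts 1/10 s, in which the tool goes at most 50 mm and 8.59 degrees, less where a joint would pass 70% of its speed; a pose out of reach is approached as far as the arm can. A call is refused whole if a number of a shift passes 50 or a number of a turn 8.59, either way. A call with a gripper value outside its range is refused whole. OPENING is the closure, from 0 (fully open) to 1 (shut), set as the call begins (- or left out, the last holds). The fingers move at their own pace and stop on an object; FORCE is the grip in N (left out, the last holds). Time passes only in rows, so rows that do not move let the fingers close, or fill a call up. It gives the time, the measured TCP pose, the force and the opening at its end, in the units of the state.
- ctrl.get_state(): the state, without advancing time (a new reading comes with each control period).
- optics.get_image(name): name is "side" or "top"; returns a dict with "image" (384x512x3 uint8, red, green, blue), "fx", "fy", "cx", "cy" (pixels), "dist" ([k1, k2, p1, p2, k3] as OpenCV has them; the pictures are not rectified), "R" (3x3) and "t" (3): a world point X has camera coordinates R X + t. Camera axes: x right, y down, z forward; pixel columns grow to the right and rows downward; lengths in m; the calibration is good to about 2 mm. A picture is of the moment at which its call begins. There is no depth.
- close_job(): hands the job in, once; it reports no verdict.
The state is a dict: "time": time; "joint_positions": joint angles; "qd": joint speeds; "joint_torque": joint torques, N m; "position": TCP position; "tool_rot": TCP orientation; "ft_force": force on the tool from outside, world axes, zero at the start; "torque": the same for the moment, N m; "grip_width": opening from 0.0 (shut) to 1.0 (fully open).
Only numpy, scipy, OpenCV 4.12 (cv2) and the standard library are available. Lean on these libraries where they do the work, as an engineer would, in place of code of your own. Each camera call takes 0.05 s, during which the arm holds its last target. There are 200 camera calls.

## Task

Lift the lid off the blue tray by its knob and lay it flat on the bench clear of the tray, then take the automatic punch from its holder cup and press it straight down on the brass pin of every specimen carrier in the tray, until the punch trips and the pin is fully home; use only the punch on the carriers. When all the pins are home, stand the punch back in its cup, nose down, and put the lid back squarely on the tray so that it seats. Leave the beaker, the brass weight and the marker alone.

Things in the scene. Friction and masses are not known exactly. Their poses are not given: they have to be found in the camera images.
- tray: Fixed blue open tray, 170 (its x) x 132 (its y) x 42 mm high, walls 8 mm thick (inside 154 x 116 mm), black floor 5 mm above the bench. Origin: centre of its underside, z up. Between it and the thing (holder cup or beaker) in the right-hand spot the bench is bare and wide enough to lay the lid down, its x pointing straight away from the robot, 0.5 m ahead of the robot.
- lid: Loose aluminium lid covering the tray at the start, 170 (x) x 132 (y) mm, 0.25 kg. Origin: centre of the underside of the grey locating lip; the lip (146 x 108 mm, 5 mm deep, about 4 mm play each way in the tray) is z 0 to 5 mm, the plate z 5 to 11 mm. Closed, its origin is 37 mm above the tray's origin and its x is along the tray's x, either way round; lying on the bench, its origin is at bench height. z up.
- lid_knob (a point): Centre of the lid's black bar knob: 34 mm along the lid's x, 22 mm across (its y), 20 mm tall, centred 26 mm above the plate's top face on a 12 mm stem.
- holder: Fixed orange holder cup on a dark disc foot (72 mm across): outside diameter 36 mm, bore 28 mm, rim 64 mm above the bench, inner floor 8 mm above the bench. Origin: centre of its underside. It stands on the robot's right or on its left beyond the tube rack; the beaker stands in the other of these two spots.
- holder_floor (a point): Centre of the holder cup's inner floor.
- punch: Automatic (spring) centre punch, 126 mm long, 0.125 kg, standing nose down and slightly loose in the holder cup at the start. Origin: where the nose tip is when the nose is out; z along the punch towards the red cap. Nose 6 mm diameter (z 0 to 14 mm), steel collar 13 mm diameter (z 14 to 26), dark barrel 18 mm diameter (z 26 to 112), red cap 22 mm diameter (z 112 to 126). Grip it by the barrel, above the cup (about z 75 to 105 mm).
- punch_tip (a point): Tip of the punch's nose (moves with the nose).
- punch_nose (a joint): How far the nose is pushed into the punch, m: 0 out, 0.007 at its stop. The push rises from 2.5 N to about 10 N at 0.003, where the spring trips with a snap, and collapses to about 4 N until the stop; it springs out again when lifted.
- beaker: Bystander: clear graduated plastic beaker, 55 mm across, 70 mm tall, standing on the bench; origin at the centre of its underside. Leave alone.
- weight: Bystander: brass weight, 32 mm across, 42 mm tall, standing on the bench to the left, in front of the tube rack; origin at the centre of its underside. Leave alone.
- marker: Bystander: white felt marker with a red cap, 140 mm long (along its y), 17 mm thick, lying on the bench near the front edge; origin near its middle. Leave alone.
- carrier_1: Loose specimen carrier in the tray (4 to 6 of them are there; an absent one reads None): aluminium block 36 x 36 x 20 mm with a black band, 0.25 kg, carrying on its top centre a dark steel ring (outside 23 mm, inside 16 mm diameter, rim 28 mm above the block's underside). Inside the ring sits the 14 mm brass pin head, its top 27.5 mm above the carrier's underside when up, 23.5 mm when home. Origin: centre of its underside, z up.
- pin_1 (a joint): How far the brass stake pin of carrier 1 is driven, m: 0 up (head just below the ring's rim), 0.004 fully home on the block. It stays where it is driven. It is stiff (14 N), more than the punch's trip force, so it goes down only once the punch has tripped and one keeps pressing another 4 mm.
- carrier_2: Specimen carrier 2, like carrier_1.
- pin_2 (a joint): How far the brass stake pin of carrier 2 is driven, m: 0 up (head just below the ring's rim), 0.004 fully home on the block. It stays where it is driven. It is stiff (14 N), more than the punch's trip force, so it goes down only once the punch has tripped and one keeps pressing another 4 mm.
- carrier_3: Specimen carrier 3, like carrier_1.
- pin_3 (a joint): How far the brass stake pin of carrier 3 is driven, m: 0 up (head just below the ring's rim), 0.004 fully home on the block. It stays where it is driven. It is stiff (14 N), more than the punch's trip force, so it goes down only once the punch has tripped and one keeps pressing another 4 mm.
- carrier_4: Specimen carrier 4, like carrier_1.
- pin_4 (a joint): How far the brass stake pin of carrier 4 is driven, m: 0 up (head just below the ring's rim), 0.004 fully home on the block. It stays where it is driven. It is stiff (14 N), more than the punch's trip force, so it goes down only once the punch has tripped and one keeps pressing another 4 mm.
- carrier_5: Specimen carrier 5, like carrier_1.
- pin_5 (a joint): How far the brass stake pin of carrier 5 is driven, m: 0 up (head just below the ring's rim), 0.004 fully home on the block. It stays where it is driven. It is stiff (14 N), more than the punch's trip force, so it goes down only once the punch has tripped and one keeps pressing another 4 mm.
- carrier_6: Specimen carrier 6, like carrier_1.
- pin_6 (a joint): How far the brass stake pin of carrier 6 is driven, m: 0 up (head just below the ring's rim), 0.004 fully home on the block. It stays where it is driven. It is stiff (14 N), more than the punch's trip force, so it goes down only once the punch has tripped and one keeps pressing another 4 mm.
Not all that is in view belongs to the job. Leave any turquoise look-alike of the holder alone.

How it is judged:
On the way, in this order (a step that is already met when the one before it is completed fails the run):
1. the lid lies flat on the bench, clear of the tray (horizontal distance between lid and tray above 0.12 m and height (world z) of lid below 0.01 m and angle between lid's own z axis and vertical below 0.08 rad and linear speed of lid below 0.03 m/s), for 0.2 s.
2. the punch, tripped, drives the last of the pins home (every pin down more than 3 mm of 4, nose pushed in more than 6 mm) (value of joint each of pin_1, pin_2, pin_3, pin_4, pin_5, pin_6 above 0.003 m and value of joint punch_nose above 0.006 m), for 0.05 s.
At the end, for the whole second after the job is handed in: Every pin is down over 3 of its 4 mm; punch nose down in the cup (tip within 14 mm of the centre of its floor, under 12 mm above it, tilt under 0.35 rad); lid seated on the tray (centres within 10 mm, height 33 to 39.5 mm, level to 0.05 rad, x axes within 0.15 rad); both at rest (value of joint each of pin_1, pin_2, pin_3, pin_4, pin_5, pin_6 above 0.003 m and horizontal distance between lid and tray below 0.01 m and z of lid in the frame of tray between 0.033 and 0.0395 m and angle between lid's own z axis and vertical below 0.05 rad and angle between the x axis of lid and the x axis of tray, either way round below 0.15 rad and horizontal distance between punch_tip and holder_floor below 0.014 m and z of punch_tip in the frame of holder_floor below 0.012 m and angle between punch's own z axis and vertical below 0.35 rad and linear speed of each of punch, lid below 0.02 m/s); the robot touches nothing.
It fails at once if the punch is pressed (over 8 N) on a carrier while it leans more than 0.26 rad (angle between punch's own z axis and vertical above 0.26 rad and (contact force between punch and carrier_1 above 8 N or contact force between punch and carrier_2 above 8 N or contact force between punch and carrier_3 above 8 N or contact force between punch and carrier_4 above 8 N or contact force between punch and carrier_5 above 8 N or contact force between punch and carrier_6 above 8 N)).
It fails at once if the fingers push on a carrier (over 5 N) (contact force between the fingers and carrier_1 above 5 N or contact force between the fingers and carrier_2 above 5 N or contact force between the fingers and carrier_3 above 5 N or contact force between the fingers and carrier_4 above 5 N or contact force between the fingers and carrier_5 above 5 N or contact force between the fingers and carrier_6 above 5 N).
It fails at once if the beaker, the brass weight or the marker is moved more than 5 cm or a standing one is tipped over (distance of any of beaker, weight, marker from where it was at the start of the episode above 0.05 m or angle between any of beaker, weight's own z axis and vertical above 0.5 rad).
Of carrier_1, carrier_2, carrier_3, carrier_4, carrier_5, carrier_6 only 4 to 6 are there at a start; the rules pass over those that are not, and their reading is None.
At some moment in a run one of lid, carrier_1, carrier_2, carrier_3, carrier_4, carrier_5, carrier_6 may be knocked a few centimetres aside while the robot is not near it.
It also fails if it takes over 192 s, if anything falls off the work surface, if the arm or the gripper's body presses on something with over 40 N, if the wrist force passes 120 N, or if a joint passes its speed limit or range.

## Working session

There is one attempt and no reset: what is moved stays moved. The work goes in short steps, Python scripts to look and compute and a shell command to move; the robot and the scene stay as the last step left them, time stands still between calls to the robot, and variables do not carry over. Pictures are saved under pics/ and viewed, on a budget of 14 in all, crops included, one or two more only if the job needs it, and the job is handed in when it is done.

```bash
ls; mkdir -p pics; cat > h.py <<'E'
import numpy as np, cv2
from bench import ctrl, optics
from scipy.spatial.transform import Rotation as Ro
def K(d): return np.array([[d['fx'],0,d['cx']],[0,d['fy'],d['cy']],[0,0,1.]])
def shot(n,fn=None,crop=None,s=1):
    d=optics.get_image(n)
    if fn:
        im=d['image'][:,:,::-1]
        if crop: im=im[crop[1]:crop[3],crop[0]:crop[2]]
        cv2.imwrite('pics/'+fn,cv2.resize(im,None,fx=s,fy=s,interpolation=cv2.INTER_CUBIC))
    return d
def plane(d,uv,z):
    p=cv2.undistortPoints(np.array(uv,float).reshape(-1,1,2),K(d),np.array(d['dist'],float)).reshape(-1,2)
    R=np.array(d['R']);t=np.array(d['t']);c=-R.T@t
    r=np.c_[p,np.ones(len(p))]@R
    return c+r*((z-c[2])/r[:,2])[:,None]
def proj(d,X):
    X=np.array(X,float).reshape(-1,3)
    return cv2.projectPoints(X,cv2.Rodrigues(np.array(d['R']))[0],np.array(d['t'],float),K(d),np.array(d['dist'],float))[0].reshape(-1,2)
def tri(d1,u1,d2,u2):
    A=[];b=[]
    for d,u in((d1,u1),(d2,u2)):
        R=np.array(d['R']);c=-R.T@np.array(d['t'])
        q=plane(d,[u],0)[0]-c;q/=np.linalg.norm(q);P=np.eye(3)-np.outer(q,q);A.append(P);b.append(P@c)
    X=np.linalg.lstsq(np.vstack(A),np.hstack(b),rcond=None)[0]
    return X
def state():
    s=ctrl.get_state();return s
def shift(target,yaw=None):
    """mm in tool axes to world target; and current tool axes"""
    s=ctrl.get_state();R=Ro.from_rotvec(s['tool_rot']).as_matrix()
    return (R.T@(np.array(target)-np.array(s['position']))*1000).round(1),R.round(4)
E
python3 - <<'E'
from h import *
a=shot('top','t1.png');b=shot('side','s1.png')
for d in(a,b): print(d['fx'],d['cx'],d['cy'],np.array(d['dist']).round(3),(-np.array(d['R']).T@d['t']).round(3))
s=state();print(s,ctrl.tcp_to_tips);print(Ro.from_rotvec(s['tool_rot']).as_matrix().round(3))
E
```

```text
pics
398.73925922110806 265.37037449114825 190.85088313069528 [-0.062  0.     0.     0.     0.   ] [ 0.288 -0.043  1.317]
409.56650241168796 254.60773924930922 196.02362899014136 [-0.025  0.     0.     0.     0.   ] [0.261 0.721 0.73 ]
{'time': 0.1, 'joint_positions': array([-1.2578881 ,  0.32176742, -0.07009049,  1.4515703 ,  0.02265062,
        1.3708184 , -0.05692061]), 'qd': array([ 1.88105953e-03, -7.11446755e-04, -6.61145299e-04, -3.03082745e-03,
        1.10948378e-03, -1.08986700e-03,  5.27201130e-05]), 'joint_torque': array([-2.79018277e-04, -4.92571592e+01, -4.05771229e-01, -3.13401890e+01,
       -6.39767898e-02,  3.94571247e-02,  6.33719219e-05]), 'position': array([0.19126513, 0.62071966, 0.2385502 ]), 'tool_rot': array([-4.67568192e-01, -3.10647827e+00,  2.78450614e-03]), 'ft_force': array([-0.09869305,  0.77576026, -0.8971134 ]), 'torque': array([ 0.01260888, -0.02134061, -0.01896932]), 'grip_width': 0.9973127975455547} 0.017
[[-0.956  0.294 -0.   ]
 [ 0.294  0.956 -0.002]
 [-0.    -0.002 -1.   ]]
```

View pics/t1.png

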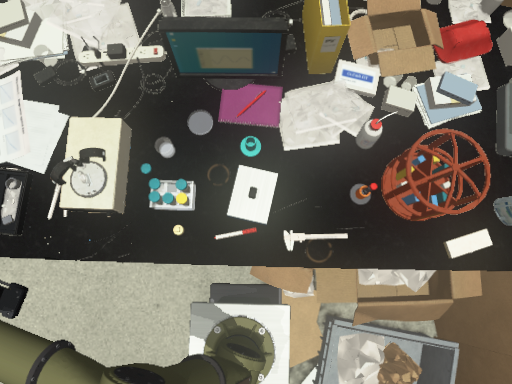

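View pics/s1.png

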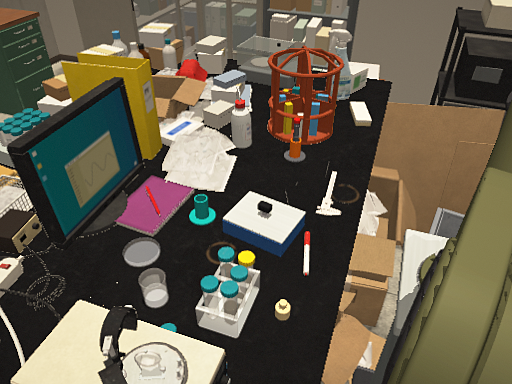

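Top view: white lid/tray at (252,193); candidates for the holder: orange cup on a dark foot at top (360,193) / side (294,150), with a red cap at (374,186), and a turquoise look-alike at (250,146). The orange one, on the robot's right, fits. The beaker is at (165,147), the weight at (178,230) and the marker at (235,234). Next I'll measure these and confirm in a crop.

```bash
python3 - <<'E'
from h import *
a=shot('top');b=shot('side')
A=a['image'].astype(int);B=b['image'].astype(int)
# crops
c1=cv2.resize(a['image'][150:235,330:410,::-1],None,fx=5,fy=5,interpolation=cv2.INTER_CUBIC)
c2=cv2.resize(b['image'][95:180,260:340,::-1],None,fx=5,fy=5,interpolation=cv2.INTER_CUBIC)
cv2.imwrite('pics/c1.png',np.hstack([c1,c2]))
# lid in top: white
def blob(m,box):
    k=np.zeros(m.shape,np.uint8);x0,y0,x1,y1=box;k[y0:y1,x0:x1]=m[y0:y1,x0:x1]
    cs=cv2.findContours(k,cv2.RETR_EXTERNAL,cv2.CHAIN_APPROX_NONE)[0]
    return max(cs,key=cv2.contourArea)
c=blob(A.min(2)>150,(218,155,285,230))
P=plane(a,c.reshape(-1,2),0.048)
r=cv2.minAreaRect((P[:,:2]*1000).astype(np.float32));print('lid top rect mm',r)
k=blob(A.max(2)<90,(240,180,265,205));m=cv2.moments(k);uk=(m['m10']/m['m00'],m['m01']/m['m00'])
print('knob top',uk,plane(a,[uk],0.084))
rk=cv2.minAreaRect((plane(a,k.reshape(-1,2),0.084)[:,:2]*1000).astype(np.float32));print(rk)
k2=blob(B.max(2)<90,(250,195,280,218));m=cv2.moments(k2);uk2=(m['m10']/m['m00'],m['m01']/m['m00'])
print('knob side',uk2,'tri',tri(a,uk,b,uk2))
# red cap
red=(A[:,:,0]>150)&(A[:,:,1]<70)&(A[:,:,2]<70)
cr=blob(red,(365,175,385,200));m=cv2.moments(cr);ur=(m['m10']/m['m00'],m['m01']/m['m00']);print('cap',ur,cv2.contourArea(cr),plane(a,[ur],.134))
E
```

```text
lid top rect mm ((499.7585144042969, -26.77129364013672), (130.48818969726562, 170.81475830078125), 78.5211181640625)
knob top (252.32, 191.34666666666664) [[ 0.50120137 -0.02678217  0.084     ]]
((497.77862548828125, -26.259620666503906), (17.22612190246582, 29.87460708618164), 80.80015563964844)
knob side (264.50532724505325, 206.71689497716895) tri [ 0.50078456 -0.02696946  0.07580834]
cap (373.3452380952381, 185.875) 28.0 [[ 0.52109478 -0.39581123  0.134     ]]
```

View pics/c1.png

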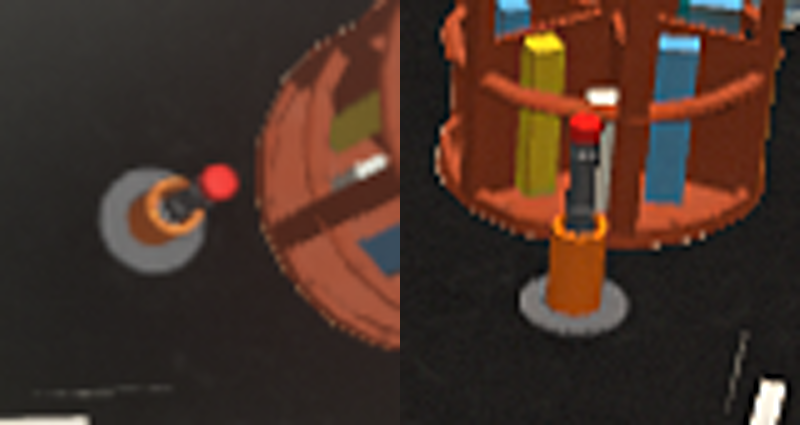

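Crop confirms it: an orange cup on a grey disc foot, with the leaning dark punch and its red cap. Lid centre is about (0.500,-0.027) with its x axis at yaw -11.5°. The measured size is 171x130 mm and the triangulated knob height is 0.076, both consistent with the given values. Moving over the knob.

```bash

python3 -m inch '[[[-12,-13,0],[0,0,0]],[[-24,-26,0],[0,0,0]],[[-24,-26,0],[0,0,0]],[[-24,-26,0],[0,0,0]],[[-24,-26,0],[0,0,0]],[[-24,-26,0],[0,0,0]],[[-24,-26,0],[0,0,0]],[[-24,-26,0],[0,0,0]],[[-24,-26,0],[0,0,0]],[[-24,-26,0],[0,0,0]]]' 0 30
python3 -m inch '[[[-24,-26,0],[0,0,0]],[[-24,-26,0],[0,0,0]],[[-24,-26,0],[0,0,0]],[[-24,-26,0],[0,0,0]],[[-24,-26,0],[0,0,0]],[[-24,-26,0],[0,0,0]],[[-24,-26,0],[0,0,0]],[[-24,-26,0],[0,0,0]],[[-24,-26,0],[0,0,-2.8]],[[-12,-13,0],[0,0,-2.8]]]'
cat >> h.py <<'E'
def report(target=None,yaw=None):
    s=ctrl.get_state();R=Ro.from_rotvec(s['tool_rot']).as_matrix();p=np.array(s['position'])
    y=np.degrees(np.arctan2(R[1,1],R[0,1]))
    print('t',round(s['time'],1),'p',p.round(4),'tooly yaw',y.round(2),'tilt',np.degrees(np.arccos(-R[2,2])).round(2),'F',np.array(s['ft_force']).round(1),'w',round(s['grip_width'],3))
    if yaw is not None: print('turn tool z deg',round(-((yaw-y+90)%180-90),2))
    if target is not None: print('shift now',(R.T@(np.array(target)-p)*1000).round(1))
    if target is not None and yaw is not None:
        d=(yaw-y+90)%180-90;R2=Ro.from_rotvec([0,0,np.radians(d)]).as_matrix()@R
        print('shift after turn',(R2.T@(np.array(target)-p)*1000).round(1))
E
python3 - <<'E'
from h import *
report((.500,-.027,.072),78.5)
E
```

```text
time: 1.2
position: [0.337, 0.3166, 0.2396]
tool_rot: [0.467, 3.107, 0.0]
ft_force: [-0.3, -0.1, -0.1]
grip_width: 0.999
time: 2.2
position: [0.4833, 0.0117, 0.2398]
tool_rot: [0.318, 3.125, -0.001]
ft_force: [0.3, -0.6, 0.6]
grip_width: 0.999
t 2.2 p [0.4833 0.0117 0.2398] tooly yaw 78.36 tilt 0.06 F [ 0.3 -0.6  0.6] w 0.999
turn tool z deg -0.14
shift now [-24.  -34.5 167.8]
shift after turn [-24.  -34.5 167.8]
```

```bash

python3 -m inch '[[[-8,-11.5,0],[0,0,0]],[[-8,-11.5,0],[0,0,0]],[[-8,-11.5,0],[0,0,0]],[[0,0,20],[0,0,0]],[[0,0,30],[0,0,0]],[[0,0,30],[0,0,0]],[[0,0,20],[0,0,0]],[[0,0,0],[0,0,0]],[[0,0,0],[0,0,0]],[[0,0,0],[0,0,0]]]'
python3 - <<'E'
from h import *
report((.500,-.027,.072),78.5)
a=shot('top','t2.png',(200,130,330,230),5)
E
```

```text
time: 3.2
position: [0.5002, -0.0233, 0.141]
tool_rot: [0.315, 3.123, 0.001]
ft_force: [0.5, 0.8, -0.0]
grip_width: 0.998
t 3.2 p [ 0.5002 -0.0233  0.141 ] tooly yaw 78.48 tilt 0.14 F [ 0.5  0.8 -0. ] w 0.998
turn tool z deg -0.02
shift now [-0.4 -3.7 69. ]
shift after turn [-0.4 -3.7 69. ]
```

View pics/t2.png

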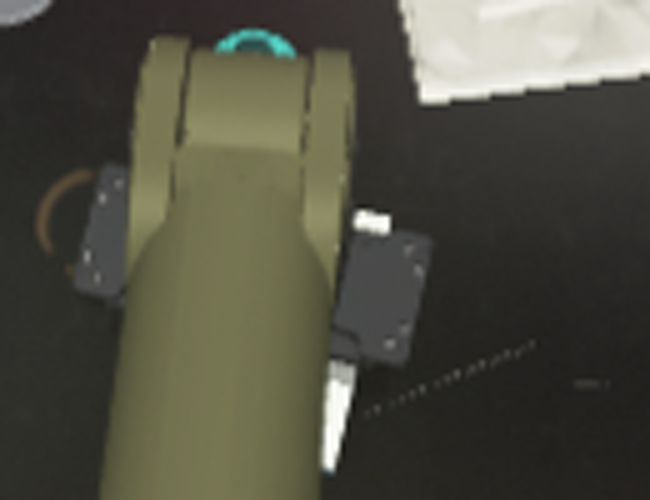

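The arm covers the lid from the top, with the gripper aligned to the lid corners. Going down and gripping the knob.

```bash

python3 -m inch '[[[0,-3,15],[0,0,0]],[[0,0,20],[0,0,0]],[[0,0,15],[0,0,0]],[[0,0,10],[0,0,0]],[[0,0,6],[0,0,0]],[[0,0,3],[0,0,0]],[[0,0,0],[0,0,0]],[[0,0,0],[0,0,0]],[[0,0,0],[0,0,0]],[[0,0,0],[0,0,0]]]'
python3 -m inch '[[[0,0,0],[0,0,0]],[[0,0,0],[0,0,0]],[[0,0,0],[0,0,0]],[[0,0,0],[0,0,0]],[[0,0,0],[0,0,0]],[[0,0,0],[0,0,0]],[[0,0,0],[0,0,0]],[[0,0,0],[0,0,0]],[[0,0,0],[0,0,0]],[[0,0,0],[0,0,0]]]' 1 40
python3 - <<'E'
from h import *
report((.500,-.027,.072),78.5)
E
```

```text
time: 4.25
position: [0.4989, -0.0262, 0.071]
tool_rot: [0.315, 3.125, 0.001]
ft_force: [0.7, 0.9, 0.4]
grip_width: 0.998
time: 5.25
position: [0.4985, -0.0265, 0.0705]
tool_rot: [-0.315, -3.126, 0.0]
ft_force: [-0.3, -0.9, 0.2]
grip_width: 0.247
t 5.2 p [ 0.4985 -0.0265  0.0705] tooly yaw 78.48 tilt 0.01 F [-0.3 -0.9  0.2] w 0.247
turn tool z deg -0.02
shift now [-1.6 -0.2 -1.5]
shift after turn [-1.6 -0.2 -1.5]
```

Width 0.247 × 87 = 21.5 mm, which matches the knob. Lifting 110 mm, turning to yaw 0, then shifting right.

```bash

python3 -m inch '[[[0,0,-5],[0,0,0]],[[0,0,-10],[0,0,0]],[[0,0,-15],[0,0,0]],[[0,0,-20],[0,0,0]],[[0,0,-20],[0,0,0]],[[0,0,-20],[0,0,0]],[[0,0,-15],[0,0,0]],[[0,0,-5],[0,0,0]],[[0,0,0],[0,0,0]],[[0,0,0],[0,0,0]]]'
python3 -m inch '[[[0,0,0],[0,0,-2.3]],[[0,0,0],[0,0,-2.3]],[[0,0,0],[0,0,-2.3]],[[0,0,0],[0,0,-2.3]],[[0,0,0],[0,0,-2.3]],[[0,-10,0],[0,0,0]],[[0,-20,0],[0,0,0]],[[0,-20,0],[0,0,0]],[[0,-20,0],[0,0,0]],[[0,-20,0],[0,0,0]]]'
python3 -m inch '[[[0,-20,0],[0,0,0]],[[0,-20,0],[0,0,0]],[[0,-20,0],[0,0,0]],[[0,-20,0],[0,0,0]],[[0,-15,0],[0,0,0]],[[0,-5,0],[0,0,0]],[[0,0,0],[0,0,0]],[[0,0,0],[0,0,0]],[[0,0,0],[0,0,0]],[[0,0,0],[0,0,0]]]'
python3 - <<'E'
from h import *
report((.500,-.215,.150),90)
b=shot('side','s2.png',(180,60,360,280),2.7);shot('side','s2.png',(170,90,370,240),4)
E
```

```text
time: 6.25
position: [0.498, -0.0262, 0.1799]
tool_rot: [-0.315, -3.125, 0.0]
ft_force: [0.4, 0.1, -3.7]
grip_width: 0.246
time: 7.25
position: [0.4978, -0.1179, 0.1799]
tool_rot: [-0.003, -3.14, 0.001]
ft_force: [0.3, 0.3, -2.7]
grip_width: 0.245
time: 8.25
position: [0.4987, -0.2153, 0.1805]
tool_rot: [-0.002, 3.142, 0.001]
ft_force: [0.7, -0.5, -2.9]
grip_width: 0.247
t 8.2 p [ 0.4987 -0.2153  0.1805] tooly yaw 90.06 tilt 0.03 F [ 0.7 -0.5 -2.9] w 0.247
turn tool z deg 0.06
shift now [-1.3  0.3 30.5]
shift after turn [-1.3  0.3 30.5]
```

View pics/s2.png

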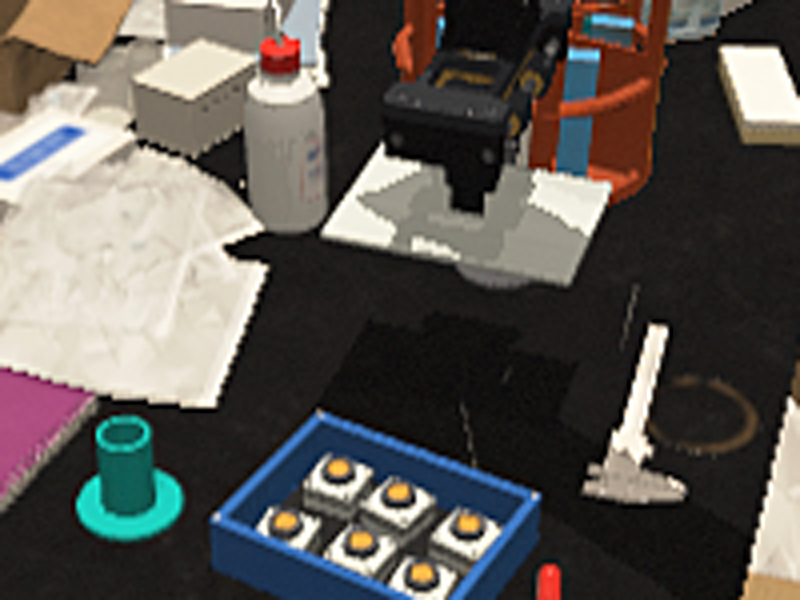

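Six carriers are visible in the tray (orange pins), and the lid hangs level. Before lowering I'll check the footprint against the caliper, bottle and holder foot.

```bash
python3 - <<'E'
from h import *
import cv2
d=shot('top')
for n,u in dict(cal1=(285,240),cal2=(347,236),cal3=(290,232),bottle=(368,140),paper=(288,150),paper2=(340,148),foot=(360.4,194),footL=(350,194)).items(): print(n,plane(d,[u],0)[0].round(3))
im=cv2.imread('pics/t1.png')[:,:,::-1].astype(int)
ma=lambda m,b:[np.mean(v)+o for v,o in zip(np.nonzero(m[b[1]:b[3],b[0]:b[2]])[::-1],b[:2])]
# grey foot circle fit in top
hsv=cv2.cvtColor(im.astype(np.uint8),cv2.COLOR_RGB2HSV)
m=((hsv[:,:,1]<70)&(hsv[:,:,2]>85)&(hsv[:,:,2]<170)).astype(np.uint8)
y,x=np.nonzero(m[178:210,345:375]);P=plane(d,np.c_[x+345,y+178],0.004)
h=cv2.convexHull((P[:,:2]*1000).astype(np.float32));print('foot',cv2.minEnclosingCircle(h),cv2.fitEllipse(h))
for c in [(347,236),(285,240)]: pass
E
```

```text
cal1 [ 0.357 -0.138  0.   ]
cal2 [ 0.375 -0.344  0.   ]
cal3 [ 0.384 -0.154  0.   ]
bottle [ 0.709 -0.421  0.   ]
paper [ 0.663 -0.143  0.   ]
paper2 [ 0.677 -0.322  0.   ]
foot [ 0.518 -0.391  0.   ]
footL [ 0.517 -0.355  0.   ]
foot ((518.90234375, -388.5683898925781), 35.038169860839844) ((519.1635131835938, -388.6060791015625), (68.42573547363281, 69.3837661743164), 137.24041748046875)
```

Holder is at (0.519,-0.389), with a fitted foot diameter of about 70 mm (72 expected). The footprint is clear, so lowering.

```bash

python3 -m inch '[[[0,-5,10],[0,0,0]],[[0,-5,20],[0,0,0]],[[0,0,20],[0,0,0]],[[0,0,20],[0,0,0]],[[0,0,20],[0,0,0]],[[0,0,15],[0,0,0]],[[0,0,12],[0,0,0]],[[0,0,10],[0,0,0]],[[0,0,6],[0,0,0]],[[0,0,5],[0,0,0]]]'
python3 -m inch '[[[0,0,3],[0,0,0]],[[0,0,2],[0,0,0]],[[0,0,2],[0,0,0]],[[0,0,1],[0,0,0]],[[0,0,1],[0,0,0]],[[0,0,0],[0,0,0]],[[0,0,0],[0,0,0]],[[0,0,0],[0,0,0]],[[0,0,0],[0,0,0]],[[0,0,0],[0,0,0]]]'
python3 - <<'E'
from h import *
report((.500,-.225,.0335),90)
E
```

```text
time: 9.4
position: [0.4987, -0.2264, 0.0423]
tool_rot: [0.0, 3.141, -0.0]
ft_force: [0.4, 0.5, -2.0]
grip_width: 0.246
time: 10.4
position: [0.4986, -0.2262, 0.0336]
tool_rot: [0.001, 3.141, 0.0]
ft_force: [1.1, -0.3, -2.4]
grip_width: 0.25
t 10.4 p [ 0.4986 -0.2262  0.0336] tooly yaw 89.98 tilt 0.01 F [ 1.1 -0.3 -2.4] w 0.25
turn tool z deg -0.02
shift now [-1.4  1.2  0.1]
shift after turn [-1.4  1.2  0.1]
```

```bash

python3 -m inch '[[[0,0,0.8],[0,0,0]],[[0,0,0],[0,0,0]],[[0,0,0],[0,0,0]],[[0,0,0],[0,0,0]],[[0,0,0],[0,0,0]],[[0,0,0],[0,0,0]],[[0,0,0],[0,0,0]],[[0,0,0],[0,0,0]],[[0,0,0],[0,0,0]],[[0,0,0],[0,0,0]]]'
python3 -m inch '[[[0,0,0],[0,0,0]],[[0,0,0],[0,0,0]],[[0,0,0],[0,0,0]],[[0,0,0],[0,0,0]],[[0,0,0],[0,0,0]],[[0,0,0],[0,0,0]],[[0,0,0],[0,0,0]],[[0,0,-5],[0,0,0]],[[0,0,-20],[0,0,0]],[[0,0,-25],[0,0,0]]]' 0
python3 -m inch '[[[0,0,-30],[0,0,0]],[[0,0,-30],[0,0,0]],[[0,0,-30],[0,0,0]],[[0,0,-30],[0,0,0]],[[0,0,-30],[0,0,8.5]],[[0,0,-20],[0,0,8.5]],[[0,0,-5],[0,0,8.5]],[[0,0,0],[0,0,8.5]],[[0,0,0],[0,0,8.5]],[[0,0,0],[0,0,8.5]]]'
python3 - <<'E'
from h import *
report((.52,-.392,.24),0)
a=shot('top');b=shot('side')
def up(d,c,s=4): return cv2.resize(d['image'][c[1]:c[3],c[0]:c[2],::-1],None,fx=s,fy=s,interpolation=cv2.INTER_CUBIC)
cv2.imwrite('pics/t3.png',np.hstack([up(a,(215,150,315,240)),up(b,(210,170,310,260))]))
E
```

```text
time: 11.4
position: [0.4986, -0.2263, 0.0336]
tool_rot: [0.001, 3.141, 0.001]
ft_force: [-3.1, 1.0, 5.3]
grip_width: 0.247
time: 12.4
position: [0.4976, -0.2261, 0.0827]
tool_rot: [-0.001, -3.139, -0.0]
ft_force: [-0.6, -0.3, -0.2]
grip_width: 0.98
time: 13.4
position: [0.4983, -0.2264, 0.2582]
tool_rot: [1.362, 2.831, 0.001]
ft_force: [1.2, 0.0, 0.0]
grip_width: 1.0
t 13.4 p [ 0.4983 -0.2264  0.2582] tooly yaw 38.61 tilt 0.04 F [1.2 0.  0. ] w 1.0
turn tool z deg 38.61
shift now [-142.9  -86.4   18.2]
shift after turn [-165.6   21.6   18.2]
```

View pics/t3.png

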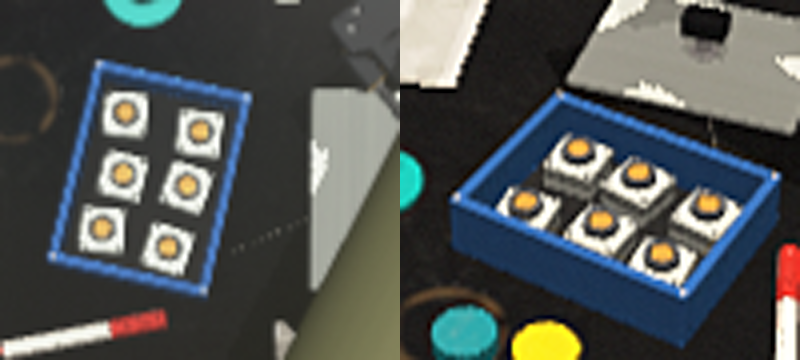

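Six carriers sit in the tray in two columns, and the lid lies to the right. Before reaching for the punch, I'll measure the orange cage's height and near side.

```bash
python3 - <<'E'
from h import *
a=shot('top');b=shot('side')
ia=cv2.imread('pics/t1.png')[:,:,::-1].astype(int);ib=cv2.imread('pics/s1.png')[:,:,::-1].astype(int)
print('hub',tri(a,(450,172),b,(307,55)).round(3))
# cage mask in the top: leftmost orange pixels right of x=378
def om(i): return (i[:,:,0]>90)&(i[:,:,0]>1.7*i[:,:,1])&(i[:,:,0]>1.7*i[:,:,2])
m=om(ia);m[:,:379]=0;m[:120]=0;m[225:]=0
for r in range(135,222,8):
    x=np.nonzero(m[r])[0]
    if len(x): print(r,x[0],'z0',plane(a,[(x[0],r)],0)[0,:2].round(3),'z.1',plane(a,[(x[0],r)],.1)[0,:2].round(3),'z.2',plane(a,[(x[0],r)],.2)[0,:2].round(3),'z.3',plane(a,[(x[0],r)],.3)[0,:2].round(3))
# top-view camera axis
print(np.array(a['R']).round(3))
# cage base in the side view on z=0
m=om(ib);m[:,:262]=0;m[:45]=0;m[145:]=0;m[:,345:]=0
for c in range(268,336,8):
    y=np.nonzero(m[:,c])[0]; 
    if len(y): print(c,y.min(),y.max(),plane(b,[(c,y.max())],0)[0,:2].round(3))
E
python3 - <<'E'
import cv2,numpy as np
a=cv2.imread('pics/t1.png')[120:225,340:505];b=cv2.imread('pics/s1.png')[40:145,255:350]
cv2.imwrite('pics/c2.png',np.hstack([cv2.resize(x,None,fx=3,fy=3,interpolation=cv2.INTER_CUBIC) for x in(a,b)]))
E
```

```text
hub [ 0.541 -0.57   0.273]
135 423 z0 [ 0.735 -0.618] z.1 [ 0.701 -0.574] z.2 [ 0.667 -0.53 ] z.3 [ 0.633 -0.487]
143 414 z0 [ 0.705 -0.584] z.1 [ 0.673 -0.543] z.2 [ 0.641 -0.502] z.3 [ 0.61  -0.461]
151 406 z0 [ 0.675 -0.554] z.1 [ 0.645 -0.515] z.2 [ 0.616 -0.476] z.3 [ 0.587 -0.438]
159 394 z0 [ 0.644 -0.51 ] z.1 [ 0.617 -0.475] z.2 [ 0.59  -0.439] z.3 [ 0.563 -0.404]
167 387 z0 [ 0.615 -0.485] z.1 [ 0.59  -0.451] z.2 [ 0.565 -0.418] z.3 [ 0.541 -0.384]
175 383 z0 [ 0.586 -0.47 ] z.1 [ 0.564 -0.438] z.2 [ 0.541 -0.405] z.3 [ 0.518 -0.373]
183 382 z0 [ 0.558 -0.466] z.1 [ 0.538 -0.434] z.2 [ 0.517 -0.402] z.3 [ 0.497 -0.37 ]
191 382 z0 [ 0.531 -0.465] z.1 [ 0.512 -0.433] z.2 [ 0.494 -0.401] z.3 [ 0.475 -0.369]
199 385 z0 [ 0.504 -0.475] z.1 [ 0.487 -0.442] z.2 [ 0.471 -0.409] z.3 [ 0.454 -0.377]
207 390 z0 [ 0.477 -0.492] z.1 [ 0.462 -0.457] z.2 [ 0.448 -0.423] z.3 [ 0.434 -0.389]
215 399 z0 [ 0.45  -0.522] z.1 [ 0.438 -0.485] z.2 [ 0.426 -0.449] z.3 [ 0.413 -0.413]
[[ 0.027 -0.999  0.025]
 [-0.985 -0.031 -0.172]
 [ 0.173 -0.02  -0.985]]
268 59 129 [ 0.655 -0.535]
276 52 137 [ 0.611 -0.49 ]
284 50 140 [ 0.579 -0.48 ]
292 48 144 [ 0.545 -0.464]
300 48 144 [ 0.52  -0.474]
308 48 143 [ 0.495 -0.49 ]
316 48 142 [ 0.471 -0.506]
324 51 140 [ 0.448 -0.529]
332 53 133 [ 0.431 -0.588]
```

View pics/c2.png

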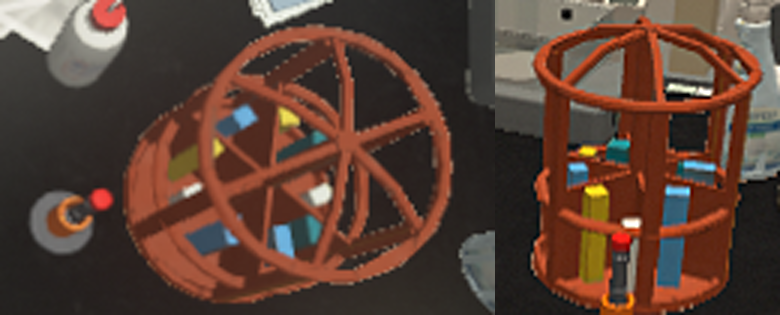

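The cage's near wall is at y = -0.465 and it is about 0.27 m tall. Gripping with the jaws along x leaves about 30 mm of clearance. Next: the punch lean.

```bash
python3 - <<'E'
from h import *
a=shot('top');b=shot('side')
def red(i,box):
    i=i.astype(int);m=(i[:,:,0]>140)&(i[:,:,1]<80)&(i[:,:,2]<80);x0,y0,x1,y1=box
    y,x=np.nonzero(m[y0:y1,x0:x1]);return (x.mean()+x0,y.mean()+y0),len(x),(x.max()-x.min()+1,y.max()-y.min()+1)
ra=red(a['image'],(365,175,385,200));rb=red(b['image'],(365,115,0,0) if 0 else (285,110,310,130))
print(ra,rb);print('cap tri',tri(a,ra[0],b,rb[0]).round(4))
for X in [(.519,-.3885,.064),(.519,-.3885,.134)]: print(proj(a,X).round(1),proj(b,X).round(1))
# orange cup rim in both: centroid of orange
i=a['image'].astype(int)
for d,box in((a,(350,175,372,208)),(b,(285,130,312,165))):
    i=d['image'].astype(int);m=(i[:,:,0]>120)&(i[:,:,1]>50)&(i[:,:,0]>1.6*i[:,:,1])&(i[:,:,2]<60)
    y,x=np.nonzero(m[box[1]:box[3],box[0]:box[2]]);print('orange',x.min()+box[0],x.max()+box[0],y.min()+box[1],y.max()+box[1])
# barrel dark axis in side: row-wise
for r in range(120,150,4): print(r,b['image'][r,288:304].astype(int).sum(1))
report()
E
```

```text
((np.float64(376.67241379310343), np.float64(184.77586206896552)), 58, (np.int64(15), np.int64(15))) ((np.float64(295.38709677419354), np.float64(117.41935483870968)), 62, (np.int64(24), np.int64(16)))
cap tri [ 0.5261 -0.4066  0.1325]
[[364.8 190.4]] [[294.8 139.8]]
[[371.  186.5]] [[296.4 120. ]]
orange 367 371 184 194
orange 285 311 130 157
120 [273 268 278 283 146 152 172 215 291 289 263 243 101 375 355 144]
124 [270 273 285 245 151 152 145 133 146 148 140  65 410 408 264 142]
128 [268 281 282 205 144 155 133 136 164 139 130 254 399 411 173 145]
132 [271 270 264 312 351 289 138 138 161 160 117 405 403 340 147 146]
136 [329 325 331 335 363 158 174 199 207 196 167 403 415 246 156 152]
140 [192 181 249 395 302 130 109 122 143 142 129 212 423 283 151 148]
144 [ 82  76 211 212 209 209 212 219 217 219 226 229 210 157 156 165]
148 [ 64  83 211 214 215 221 225 227 234 228 232 237 200  69  61  69]
t 13.7 p [ 0.4984 -0.2263  0.2578] tooly yaw 39.12 tilt 0.01 F [0.1 0.7 0.7] w 0.998
```

Leaving out the cage pixels, the crop gives the cap about 8 mm toward -y from the cup axis, a lean of roughly 4.5°. Grip centre is about (0.5205,-0.394). Moving above it.

```bash

python3 -m inch '[[[0,0,0],[0,0,7.8]],[[0,0,0],[0,0,7.8]],[[0,0,0],[0,0,7.8]],[[0,0,0],[0,0,7.8]],[[0,0,0],[0,0,7.8]],[[0,0,0],[0,0,0]],[[-10,0,0],[0,0,0]],[[-18,4,0],[0,0,0]],[[-20,4,0],[0,0,0]],[[-20,4,0],[0,0,0]]]' 0 60
python3 -m inch '[[[-20,4,0],[0,0,0]],[[-20,4,0],[0,0,0]],[[-20,2,0],[0,0,0]],[[-20,0,0],[0,0,0]],[[-15,0,0],[0,0,0]],[[-5,0,0],[0,0,0]],[[0,0,10],[0,0,0]],[[0,0,20],[0,0,0]],[[0,0,20],[0,0,0]],[[0,0,10],[0,0,0]]]'
python3 - <<'E'
from h import *
report((.5205,-.394,.096),0)
E
```

```text
time: 14.7
position: [0.5106, -0.2956, 0.2578]
tool_rot: [2.217, 2.225, -0.0]
ft_force: [-0.1, 0.2, 0.0]
grip_width: 1.002
time: 15.7
position: [0.5202, -0.3923, 0.1952]
tool_rot: [-2.217, -2.222, -0.001]
ft_force: [0.1, -0.2, -0.3]
grip_width: 0.999
t 15.7 p [ 0.5202 -0.3923  0.1952] tooly yaw 0.13 tilt 0.19 F [ 0.1 -0.2 -0.3] w 0.999
turn tool z deg 0.13
shift now [-2.   0.5 99.2]
shift after turn [-2.   0.5 99.2]
```

```bash

python3 -m inch '[[[-1.5,0,10],[0,0,0]],[[0,0,18],[0,0,0]],[[0,0,18],[0,0,0]],[[0,0,18],[0,0,0]],[[0,0,15],[0,0,0]],[[0,0,10],[0,0,0]],[[0,0,6],[0,0,0]],[[0,0,3],[0,0,0]],[[0,0,0],[0,0,0]],[[0,0,0],[0,0,0]]]'
python3 -m inch '[[[0,0,0],[0,0,0]],[[0,0,0],[0,0,0]],[[0,0,0],[0,0,0]],[[0,0,0],[0,0,0]],[[0,0,0],[0,0,0]],[[0,0,0],[0,0,0]],[[0,0,0],[0,0,0]],[[0,0,0],[0,0,0]],[[0,0,0],[0,0,0]],[[0,0,0],[0,0,0]]]' 1 60
python3 - <<'E'
from h import *
report((.5205,-.394,.096),0)
E
```

```text
time: 16.7
position: [0.5207, -0.3961, 0.1004]
tool_rot: [2.221, 2.22, 0.0]
ft_force: [-0.1, -0.1, -0.2]
grip_width: 0.996
time: 17.7
position: [0.5205, -0.3958, 0.0997]
tool_rot: [2.222, 2.221, 0.0]
ft_force: [-0.0, 0.5, -0.4]
grip_width: 0.229
t 17.7 p [ 0.5205 -0.3958  0.0997] tooly yaw -0.02 tilt 0.0 F [-0.   0.5 -0.4] w 0.229
turn tool z deg -0.02
shift now [1.8 0.  3.7]
shift after turn [1.8 0.  3.7]
```

```bash

python3 -m inch '[[[0,0,-4],[0,0,0]],[[0,0,-8],[0,0,0]],[[0,0,-14],[0,0,0]],[[0,0,-18],[0,0,0]],[[0,0,-18],[0,0,0]],[[0,0,-18],[0,0,0]],[[0,0,-18],[0,0,0]],[[0,0,-18],[0,0,0]],[[0,0,-12],[0,0,0]],[[0,0,-4],[0,0,0]]]'
python3 -m inch '[[[10,0,0],[0,0,0]],[[20,-2,0],[0,0,0]],[[25,-2,0],[0,0,0]],[[25,-2,0],[0,0,0]],[[25,-2,0],[0,0,0]],[[25,-2,0],[0,0,0]],[[25,-2,0],[0,0,0]],[[15,-2,0],[0,0,0]],[[5,0,0],[0,0,0]],[[0,0,0],[0,0,0]]]'
python3 - <<'E'
from h import *
report()
a=shot('top');b=shot('side')
p=np.array(ctrl.get_state()['position']);pa=proj(a,p)[0].astype(int);pb=proj(b,p)[0].astype(int);print(pa,pb)
def up(d,c,s): return cv2.resize(d['image'][c[1]:c[3],c[0]:c[2],::-1],(400,400),interpolation=cv2.INTER_CUBIC)
ca=(pa[0]-40,pa[1]-30,pa[0]+40,pa[1]+50);cb=(pb[0]-40,pb[1]-20,pb[0]+40,pb[1]+60);print(ca,cb)
cv2.imwrite('pics/p1.png',np.hstack([up(a,ca,5),up(b,cb,5)]))
for z in(0,.112,.126,-.0): pass
tcp2=lambda z:(p+[0,0,z-.0937])
print([(z,proj(b,tcp2(z)).round(1)[0]) for z in(0,.026,.112,.126)],[(z,proj(a,tcp2(z)).round(1)[0]) for z in(0,.026)])
E
```

```text
time: 18.7
position: [0.5209, -0.3966, 0.2343]
tool_rot: [2.22, 2.219, 0.001]
ft_force: [0.6, 0.1, -1.8]
grip_width: 0.233
time: 19.7
position: [0.5064, -0.2195, 0.2312]
tool_rot: [-2.219, -2.223, -0.001]
ft_force: [0.3, -0.0, -0.4]
grip_width: 0.23
t 19.7 p [ 0.5064 -0.2195  0.2312] tooly yaw 0.11 tilt 0.06 F [ 0.3 -0.  -0.4] w 0.23
[321 182] [286 115]
(np.int64(281), np.int64(152), np.int64(361), np.int64(232)) (np.int64(246), np.int64(95), np.int64(326), np.int64(175))
[(0, array([285.1, 146.4])), (0.026, array([285.6, 138.2])), (0.112, array([287.4, 109.3])), (0.126, array([287.7, 104.3]))] [(0, array([316.8, 188.7])), (0.026, array([318.1, 187.1]))]
```

View pics/p1.png

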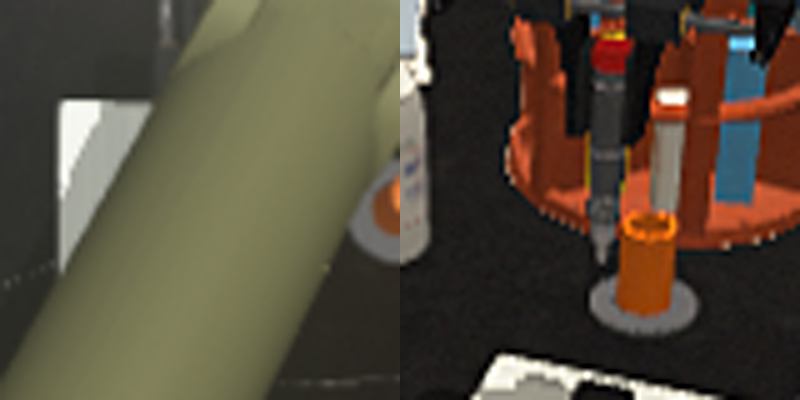

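The punch is held, with its nose tip at about side (286.4,147.4). Lean in the y direction isn't visible from this side view, so I'll turn 90° to show it laterally while moving above the tray.

```bash

python3 -m inch '[[[0,0,0],[0,0,-8.5]],[[0,0,0],[0,0,-8.5]],[[0,0,0],[0,0,-8.5]],[[0,0,0],[0,0,-8.5]],[[0,0,0],[0,0,-8.5]],[[0,0,0],[0,0,-8.5]],[[0,0,0],[0,0,-8.5]],[[0,0,0],[0,0,-8.5]],[[0,0,0],[0,0,-8.5]],[[0,0,0],[0,0,-8.5]]]'
python3 -m inch '[[[0,0,0],[0,0,-5]],[[0,0,0],[0,0,0]],[[0,10,0],[0,0,0]],[[0,20,0],[0,0,0]],[[0,20,0],[0,0,0]],[[0,20,0],[0,0,0]],[[0,10,0],[0,0,0]],[[0,0,0],[0,0,0]],[[0,0,0],[0,0,0]],[[0,0,0],[0,0,0]]]'
python3 - <<'E'
from h import *
report(None,90)
b=shot('side')
s=ctrl.get_state();p=np.array(s['position']);pb=proj(b,p)[0].astype(int)
cb=(pb[0]-30,pb[1]-15,pb[0]+30,pb[1]+45);print(cb)
cv2.imwrite('pics/p2.png',cv2.resize(b['image'][cb[1]:cb[3],cb[0]:cb[2],::-1],(600,600),interpolation=cv2.INTER_CUBIC))
print([(z,proj(b,p+[0,0,z-.0937]).round(1)[0]) for z in(0,.026,.075,.112,.126)])
E
```

```text
time: 20.8
position: [0.5061, -0.2224, 0.2315]
tool_rot: [-0.132, -3.138, 0.001]
ft_force: [0.6, -0.8, -1.6]
grip_width: 0.232
time: 21.8
position: [0.5064, -0.1421, 0.2319]
tool_rot: [0.004, 3.141, -0.001]
ft_force: [-0.3, 0.3, -1.2]
grip_width: 0.234
t 21.8 p [ 0.5064 -0.1421  0.2319] tooly yaw 89.86 tilt 0.04 F [-0.3  0.3 -1.2] w 0.234
turn tool z deg -0.14
(np.int64(247), np.int64(114), np.int64(307), np.int64(174))
[(0, array([276.4, 161.3])), (0.026, array([276.9, 152.8])), (0.075, array([277.7, 136.2])), (0.112, array([278.3, 122.9])), (0.126, array([278.5, 117.8]))]
```

View pics/p2.png

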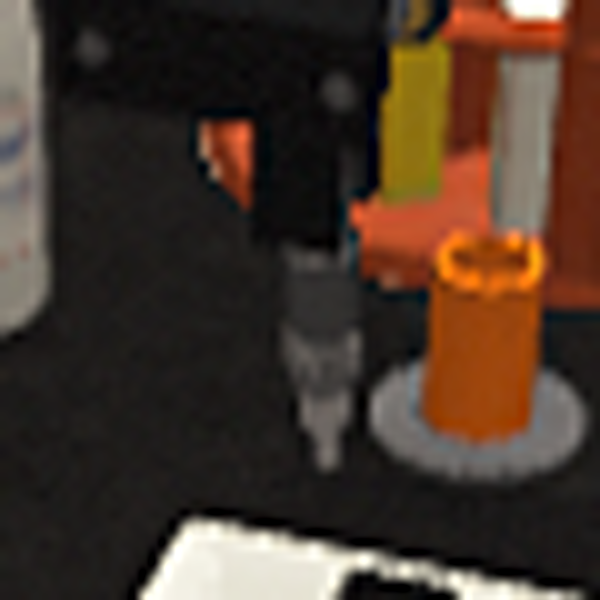

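Tip is at side (279.7,160.8) against (276.4,161.3) predicted for an upright punch. That means about 4° of lean with the tip toward -x. I'll tilt the tool -4.3° about its y to upright it, then measure tip and pins.

```bash

python3 -m inch '[[[0,0,0],[0,-0.8,0]],[[0,0,0],[0,-1,0]],[[0,0,0],[0,-1,0]],[[0,0,0],[0,-1,0]],[[0,0,0],[0,-0.5,0]],[[0,0,0],[0,0,0]],[[0,0,0],[0,0,0]],[[0,0,0],[0,0,0]],[[0,0,0],[0,0,0]],[[0,0,0],[0,0,0]]]'
cat >> h.py <<'E'
def pins(d,z=.0325,box=None):
    """brass pin heads: orange-yellow blobs; returns px and world"""
    h=cv2.cvtColor(d['image'],cv2.COLOR_RGB2HSV)
    m=cv2.inRange(h,(12,110,110),(28,255,255))
    if box: k=np.zeros_like(m);k[box[1]:box[3],box[0]:box[2]]=255;m&=k
    n,_,st,c=cv2.connectedComponentsWithStats(m)
    r=[]
    for i in range(1,n):
        if st[i,4]<6: continue
        P=plane(d,[c[i]],z)[0]; r.append((c[i].round(1),st[i,4],P[:2].round(4)))
    return r
E
python3 - <<'E'
from h import *
report(None,90)
a=shot('top');b=shot('side')
for q in pins(a,box=(220,160,285,228)): print('top',*q)
for q in pins(b,box=(215,190,305,262)): print('side',*q)
s=ctrl.get_state();p=np.array(s['position'])
i=b['image'].astype(int)
# nose: rows around the tip
c=proj(b,p+[0,0,-.0937])[0];x0,y0=int(c[0])-8,int(c[1])-14
for r in range(y0,y0+20): print(r,x0,i[r,x0:x0+18].sum(1)//3)
E
```

```text
time: 22.85
position: [0.5066, -0.1408, 0.2317]
tool_rot: [0.0, 3.067, -0.0]
ft_force: [0.1, 0.2, -1.7]
grip_width: 0.235
t 22.9 p [ 0.5066 -0.1408  0.2317] tooly yaw 89.98 tilt 4.29 F [ 0.1  0.2 -1.7] w 0.235
turn tool z deg -0.02
top [245.7 177.5] 14 [ 0.5556 -0.0029]
top [245.5 192.9] 15 [ 0.5044 -0.0039]
top [261.4 195.6] 13 [ 0.4969 -0.0561]
top [240.1 206.5] 15 [0.4589 0.0118]
top [256.6 211.4] 15 [ 0.4446 -0.0421]
side [254.  206.5] 16 [ 0.5411 -0.0676]
side [269.2 212.5] 18 [ 0.4955 -0.0583]
side [240.8 219.8] 20 [ 0.5548 -0.0059]
side [286.5 220.5] 20 [ 0.4442 -0.0438]
side [259.5 224.5] 20 [ 0.504  -0.0056]
side [275.  232.7] 21 [0.4581 0.0095]
side [245.8 251.8] 26 [0.503 0.095]
side [246.  257.3] 98 [0.4962 0.1112]
147 268 [27 28 26 27 30 21 65 57 45 45 44 44 59 54 30 25 26 25]
148 268 [25 25 27 28 27 21 77 71 59 73 74 63 73 36 26 25 25 25]
149 268 [24 25 27 33 26 31 88 73 76 82 93 78 85 31 30 24 28 24]
150 268 [29 28 30 29 25 31 96 78 81 58 70 74 97 39 30 25 25 18]
151 268 [26 26 31 27 23 15 66 73 78 67 64 79 76 35 33 25 19 45]
152 268 [20 27 29 26 24 23 43 56 60 59 59 5
[... 360 characters left out ...]
6  25  28  30  26  28  26  25  99 107  55  22  25  26  24  23  67 111]
158 268 [ 30  27  31  31  29  28  29  26 101 110  45  26  27  26  26  24  20  72]
159 268 [ 30  28  29  25  28  29  28  28 103 101  40  23  26  27  29  27  22  23]
160 268 [27 26 27 29 28 28 27 22 82 66 27 28 28 31 29 26 27 20]
161 268 [27 28 30 31 28 29 26 25 32 24 23 26 29 29 28 26 24 25]
162 268 [31 28 27 31 27 27 28 27 26 27 29 29 26 26 28 24 24 26]
163 268 [28 30 27 29 30 28 28 26 26 29 26 26 26 28 24 21 24 23]
164 268 [21 24 24 27 28 31 28 31 27 29 28 25 24 27 22 24 27 23]
165 268 [ 2  4 11 14 23 21 25 25 29 26 26 27 26 28 25 24 24 23]
166 268 [218 154 144  56  18   2   7  11  16  21  20  22  21  23  22  26  25  25]
```

```bash
python3 - <<'E'
from h import *
b=shot('side')
s=ctrl.get_state();p=np.array(s['position'])
q=[plane(b,[(276.8,160.9)],z)[0] for z in(.1,.2)]
t=(p[1]-q[0][1])/(q[1][1]-q[0][1]);tip=q[0]+t*(q[1]-q[0]);off=tip-p;print('tip',tip.round(4),'off',off.round(4))
R=Ro.from_rotvec(s['tool_rot']).as_matrix();print(R.round(3))
for n,P in dict(P1=(.541,-.0666),P2=(.4962,-.0572),P3=(.5552,-.0044),P4=(.4444,-.043),P5=(.5042,-.0048),P6=(.4585,.0107)).items(): print(n,'TCP xy',(np.array(P)-off[:2]).round(4))
E
```

```text
tip [ 0.5051 -0.1408  0.1404] off [-0.0015  0.     -0.0913]
[[-0.997  0.     0.075]
 [ 0.     1.    -0.   ]
 [-0.075 -0.    -0.997]]
P1 TCP xy [ 0.5425 -0.0666]
P2 TCP xy [ 0.4977 -0.0572]
P3 TCP xy [ 0.5567 -0.0044]
P4 TCP xy [ 0.4459 -0.043 ]
P5 TCP xy [ 0.5057 -0.0048]
P6 TCP xy [0.46   0.0107]
```

The tip sits 1.5 mm toward -x of the TCP and 91 mm below it. Moving over P1 and lowering to about 38 mm above the pin.

```bash

python3 -m inch '[[[-4,8,0.3],[0,0,0]],[[-6,12,0.45],[0,0,0]],[[-8,16,0.6],[0,0,0]],[[-8,16,0.6],[0,0,0]],[[-6,12,0.45],[0,0,0]],[[-4,10,0.3],[0,0,0]],[[1,0,14],[0,0,0]],[[1.5,0,20],[0,0,0]],[[1.5,0,20],[0,0,0]],[[1.2,0,16],[0,0,0]]]'
python3 -m inch '[[[0,0,0],[0,0,0]],[[0,0,0],[0,0,0]],[[0,0,0],[0,0,0]],[[0,0,0],[0,0,0]],[[0,0,0],[0,0,0]],[[0,0,0],[0,0,0]],[[0,0,0],[0,0,0]],[[0,0,0],[0,0,0]],[[0,0,0],[0,0,0]],[[0,0,0],[0,0,0]]]'
cat > m.py <<'E'
from h import *
import sys
# args: target TCP x y [z]; prints shifts and the measured tip/pins in side view
s=ctrl.get_state();p=np.array(s['position']);R=Ro.from_rotvec(s['tool_rot']).as_matrix()
T=[float(v) for v in sys.argv[1:4]];
if len(T)==2:T.append(p[2])
report(T,90);
E
python3 m.py .5425 -.0666
python3 - <<'E'
from h import *
b=shot('side','p3.png',(215,165,305,255),6)
for q in pins(b,box=(215,190,305,248)): print('side',*q)
E
```

```text
time: 24.0
position: [0.5415, -0.0676, 0.1594]
tool_rot: [0.002, 3.069, -0.001]
ft_force: [-0.2, 0.6, -0.8]
grip_width: 0.233
time: 25.0
position: [0.5427, -0.0668, 0.1616]
tool_rot: [0.001, 3.066, 0.0]
ft_force: [0.1, 0.9, -1.2]
grip_width: 0.232
t 25.0 p [ 0.5427 -0.0668  0.1616] tooly yaw 89.98 tilt 4.3 F [ 0.1  0.9 -1.2] w 0.232
turn tool z deg -0.02
shift now [ 0.2  0.2 -0. ]
shift after turn [ 0.2  0.2 -0. ]
side [254.1 206.6] 15 [ 0.5408 -0.0672]
side [269.2 212.5] 18 [ 0.4955 -0.0583]
side [241.  219.7] 18 [ 0.5545 -0.0066]
side [286.8 220.5] 18 [ 0.4436 -0.044 ]
side [259.5 224.5] 20 [ 0.504  -0.0056]
side [275.  232.7] 21 [0.4581 0.0095]
```

View pics/p3.png

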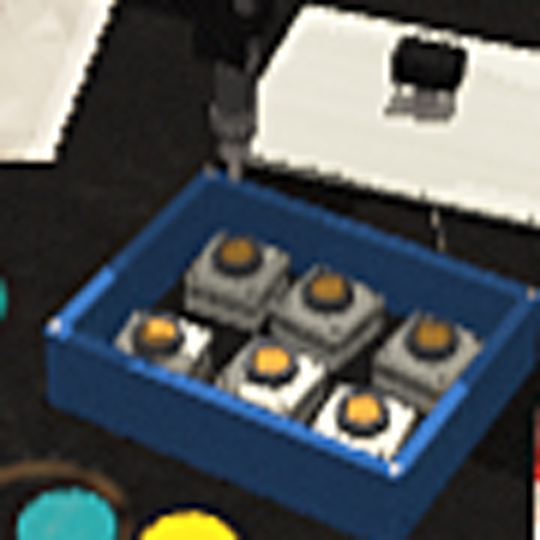

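Tip at side (254.2,194.7), right above P1 at (254.1,206.6). All six pins are up. Descending.

```bash

python3 -m inch '[[[0.4,0,6],[0,0,0]],[[0.7,0,10],[0,0,0]],[[0.7,0,10],[0,0,0]],[[0.5,0,6],[0,0,0]],[[0.2,0,3],[0,0,0]],[[0,0,1],[0,0,0]],[[0,0,0],[0,0,0]],[[0,0,0],[0,0,0]],[[0,0,0],[0,0,0]],[[0,0,0],[0,0,0]]]'
python3 -m inch '[[[0.1,0,1],[0,0,0]],[[0.1,0,1],[0,0,0]],[[0.1,0,1],[0,0,0]],[[0.1,0,1],[0,0,0]],[[0.1,0,1],[0,0,0]],[[0,0,1],[0,0,0]],[[0.1,0,1],[0,0,0]],[[0,0,0],[0,0,0]],[[0,0,0],[0,0,0]],[[0,0,0],[0,0,0]]]'
python3 m.py .5425 -.0666 .113
```

```text
time: 26.05
position: [0.5431, -0.0667, 0.1258]
tool_rot: [0.0, 3.066, 0.0]
ft_force: [-0.4, 0.6, -1.3]
grip_width: 0.233
time: 27.05
position: [0.543, -0.0668, 0.1186]
tool_rot: [0.001, 3.066, 0.0]
ft_force: [-0.3, -0.5, 2.6]
grip_width: 0.234
t 27.1 p [ 0.543  -0.0668  0.1186] tooly yaw 89.98 tilt 4.33 F [-0.3 -0.5  2.6] w 0.234
turn tool z deg -0.02
shift now [1.  0.2 5.6]
shift after turn [1.  0.2 5.6]
```

```bash

python3 -m inch '[[[0.1,0,1],[0,0,0]],[[0.1,0,1],[0,0,0]],[[0.1,0,1],[0,0,0]],[[0.1,0,1],[0,0,0]],[[0,0,0],[0,0,0]],[[0,0,0],[0,0,0]],[[0,0,0],[0,0,0]],[[0,0,0],[0,0,0]],[[0,0,0],[0,0,0]],[[0,0,0],[0,0,0]]]'
python3 -m inch '[[[0.1,0,1],[0,0,0]],[[0.1,0,1],[0,0,0]],[[0,0,0.5],[0,0,0]],[[0,0,0.5],[0,0,0]],[[0,0,0],[0,0,0]],[[0,0,0],[0,0,0]],[[0,0,0],[0,0,0]],[[0,0,0],[0,0,0]],[[0,0,0],[0,0,0]],[[0,0,0],[0,0,0]]]'
python3 m.py .5425 -.0666 .113
```

```text
time: 28.05
position: [0.5446, -0.0669, 0.1163]
tool_rot: [0.001, 3.062, 0.001]
ft_force: [-1.5, 0.2, 12.2]
grip_width: 0.233
time: 29.05
position: [0.5449, -0.0669, 0.1136]
tool_rot: [0.001, 3.062, 0.001]
ft_force: [-1.3, 0.6, 11.9]
grip_width: 0.231
t 29.1 p [ 0.5449 -0.0669  0.1136] tooly yaw 89.97 tilt 4.57 F [-1.3  0.6 11.9] w 0.231
turn tool z deg -0.03
shift now [2.5 0.3 0.4]
shift after turn [2.5 0.3 0.4]
```

Net force is about 13 N, so the punch has tripped and the pin is moving. Continuing until it bottoms.

```bash

python3 -m inch '[[[0,0,1],[0,0,0]],[[0.1,0,0.5],[0,0,0]],[[0,0,0],[0,0,0]],[[0,0,0],[0,0,0]],[[0,0,0],[0,0,0]],[[0,0,0],[0,0,0]],[[0,0,0],[0,0,0]],[[0,0,0],[0,0,0]],[[0,0,0],[0,0,0]],[[0,0,0],[0,0,0]]]'
python3 -m inch '[[[0,0,1],[0,0,0]],[[0.1,0,0.5],[0,0,0]],[[0,0,0],[0,0,0]],[[0,0,0],[0,0,0]],[[0,0,0],[0,0,0]],[[0,0,0],[0,0,0]],[[0,0,0],[0,0,0]],[[0,0,0],[0,0,0]],[[0,0,0],[0,0,0]],[[0,0,0],[0,0,0]]]'
python3 m.py .5425 -.0666 .113
```

```text
time: 30.05
position: [0.5454, -0.0669, 0.1125]
tool_rot: [0.001, 3.061, 0.001]
ft_force: [-0.2, -0.4, 15.2]
grip_width: 0.233
time: 31.05
position: [0.5466, -0.067, 0.1122]
tool_rot: [0.001, 3.058, 0.001]
ft_force: [0.4, 0.7, 18.8]
grip_width: 0.23
t 31.1 p [ 0.5466 -0.067   0.1122] tooly yaw 89.98 tilt 4.77 F [ 0.4  0.7 18.8] w 0.23
turn tool z deg -0.02
shift now [ 4.   0.4 -1.1]
shift after turn [ 4.   0.4 -1.1]
```

Force rose to 20 N net with no further motion, 11.6 mm below contact, so P1 is home. Lifting and moving to P2.

```bash

python3 -m inch '[[[-0.3,0,-4],[0,0,0]],[[-0.9,0,-12],[0,0,0]],[[-1.5,0,-20],[0,0,0]],[[-0.8,0,-12],[0,0,0]],[[8,2,-0.6],[0,0,0]],[[14,3,-1],[0,0,0]],[[14,3,-1],[0,0,0]],[[8,1,-0.6],[0,0,0]],[[0,0,0],[0,0,0]],[[0,0,0],[0,0,0]]]'
python3 -m inch '[[[0,0,0],[0,0,0]],[[0,0,0],[0,0,0]],[[0,0,0],[0,0,0]],[[0,0,0],[0,0,0]],[[0,0,0],[0,0,0]],[[0,0,0],[0,0,0]],[[0,0,0],[0,0,0]],[[0,0,0],[0,0,0]],[[0,0,0],[0,0,0]],[[0,0,0],[0,0,0]]]'
python3 m.py .4977 -.0572 .1258
cat > tip.py <<'E'
from h import *
b=shot('side');s=ctrl.get_state();p=np.array(s['position'])
for q in pins(b,box=(215,190,305,248)): print('side',*q)
c=proj(b,p+[-.0015,0,-.0913])[0];x0,y0=int(round(c[0]))-6,int(round(c[1]))-10
print('pred tip',c.round(1))
i=b['image'].astype(int).sum(2)//3
for r in range(y0,y0+15): print(r,x0,i[r,x0:x0+14])
E
python3 tip.py
```

```text
time: 32.05
position: [0.4987, -0.0577, 0.1564]
tool_rot: [0.0, 3.066, 0.0]
ft_force: [0.5, -0.4, -1.5]
grip_width: 0.234
time: 33.05
position: [0.4986, -0.0578, 0.1565]
tool_rot: [0.0, 3.066, 0.0]
ft_force: [0.2, -0.2, -0.8]
grip_width: 0.23
t 33.0 p [ 0.4986 -0.0578  0.1565] tooly yaw 89.98 tilt 4.31 F [ 0.2 -0.2 -0.8] w 0.23
turn tool z deg -0.02
shift now [ 3.2  0.6 30.5]
shift after turn [ 3.2  0.6 30.5]
side [253.6 207.1] 11 [ 0.5412 -0.0649]
side [269.2 212.5] 16 [ 0.4956 -0.0583]
side [240.7 219.7] 19 [ 0.5551 -0.0061]
side [286.8 220.5] 18 [ 0.4436 -0.044 ]
side [259.6 224.4] 21 [ 0.5038 -0.006 ]
side [275.  232.7] 21 [0.4581 0.0095]
pred tip [268.9 202.8]
193 263 [ 79 135 137  83  82  85  83  65  72  52 246 234 226 224]
194 263 [ 10  25  48  47  73  56  70  56  54  54 223 228 228 232]
195 263 [ 15  16   8  22  57  57  51  56  40  47 132 156 180 194]
196 263 [27 23 20 31 84 80 76 82 61 17 23 41 69 68]
197 263 [ 32  19  13  20  97 101 100 104  82  23  10  11   0  10]
198 263 [ 58  53  37  10  73 102 106  85  62  21  23  24  20  18]
199 263 [ 69  74  64  51  56  98 110  46  18   7  18  20  21  21]
200 263 [ 55  60  64  67  64 100 107  50  18   8   7   9  11  15]
201 263 [ 49  49  51  56  57  88 108  69  54  50  42  20   7  11]
202 263 [49 51 52 48 45 61 85 64 65 74 67 54 54 40]
203 263 [50 50 52 51 50 49 44 49 56 61 64 68 75 66]
204 263 [51 48 51 52 50 50 51 50 49 48 50 58 61 66]
205 263 [49 49 51 49 49 50 51 51 50 49 51 50 50 54]
206 263 [46 50 50 51 52 52 52 49 49 48 51 49 49 50]
207 263 [55 50 50 52 50 50 50 51 50 51 51 51 52 53]
```

Tip pixel matches the prediction, so there is no slip. P1's blob dropped, which fits a driven pin. Pressing P2.

```bash

python3 -m inch '[[[0.7,0.6,6],[0,0,0]],[[1,0,10],[0,0,0]],[[1,0,10],[0,0,0]],[[0.5,0,4.5],[0,0,0]],[[0.1,0,1.5],[0,0,0]],[[0.1,0,1.5],[0,0,0]],[[0.2,0,1.5],[0,0,0]],[[0.2,0,1.5],[0,0,0]],[[0.2,0,1.5],[0,0,0]],[[0,0,0],[0,0,0]]]'
python3 -m inch '[[[0.2,0,1],[0,0,0]],[[0.2,0,1],[0,0,0]],[[0.2,0,1],[0,0,0]],[[0.2,0,1],[0,0,0]],[[0.2,0,1],[0,0,0]],[[0.2,0,1],[0,0,0]],[[0.2,0,1],[0,0,0]],[[0,0,0],[0,0,0]],[[0,0,0],[0,0,0]],[[0,0,0],[0,0,0]]]'
python3 -m inch '[[[0.1,0,1],[0,0,0]],[[0.1,0,0.5],[0,0,0]],[[0,0,0],[0,0,0]],[[0,0,0],[0,0,0]],[[0,0,0],[0,0,0]],[[0,0,0],[0,0,0]],[[0,0,0],[0,0,0]],[[0,0,0],[0,0,0]],[[0,0,0],[0,0,0]],[[0,0,0],[0,0,0]]]'
python3 m.py .4977 -.0572 .113
```

```text
time: 34.1
position: [0.4988, -0.0573, 0.1196]
tool_rot: [0.001, 3.063, 0.0]
ft_force: [-0.4, 0.2, 5.9]
grip_width: 0.233
time: 35.1
position: [0.499, -0.0573, 0.1134]
tool_rot: [0.001, 3.061, 0.001]
ft_force: [-0.7, 0.2, 13.2]
grip_width: 0.229
time: 36.1
position: [0.4995, -0.0573, 0.1125]
tool_rot: [0.001, 3.06, 0.001]
ft_force: [-0.4, -0.2, 14.7]
grip_width: 0.234
t 36.1 p [ 0.4995 -0.0573  0.1125] tooly yaw 89.98 tilt 4.67 F [-0.4 -0.2 14.7] w 0.234
turn tool z deg -0.02
shift now [ 1.8  0.1 -0.7]
shift after turn [ 1.8  0.1 -0.7]
```

```bash

python3 -m inch '[[[0.1,0,1],[0,0,0]],[[0.1,0,0.5],[0,0,0]],[[0,0,0],[0,0,0]],[[0,0,0],[0,0,0]],[[0,0,0],[0,0,0]],[[0,0,0],[0,0,0]],[[0,0,0],[0,0,0]],[[0,0,0],[0,0,0]],[[0,0,0],[0,0,0]],[[0,0,0],[0,0,0]]]'
python3 -m inch '[[[-0.6,0,-5],[0,0,0]],[[-1.5,0,-14],[0,0,0]],[[-1.8,0,-17],[0,0,0]],[[-1.2,0,-12],[0,0,0]],[[8,2,-0.6],[0,0,0]],[[14,4,-1],[0,0,0]],[[14,4,-1],[0,0,0]],[[11,3,-0.8],[0,0,0]],[[5,1,-0.4],[0,0,0]],[[0,0,0],[0,0,0]]]'
python3 -m inch '[[[0,0,0],[0,0,0]],[[0,0,0],[0,0,0]],[[0,0,0],[0,0,0]],[[0,0,0],[0,0,0]],[[0,0,0],[0,0,0]],[[0,0,0],[0,0,0]],[[0,0,0],[0,0,0]],[[0,0,0],[0,0,0]],[[0,0,0],[0,0,0]],[[0,0,0],[0,0,0]]]'
python3 m.py .4459 -.043 .1258
python3 tip.py
```

```text
time: 37.1
position: [0.5007, -0.0573, 0.1121]
tool_rot: [0.001, 3.057, 0.001]
ft_force: [-1.0, 0.8, 19.0]
grip_width: 0.233
time: 38.1
position: [0.4446, -0.0428, 0.1556]
tool_rot: [-0.0, 3.068, 0.001]
ft_force: [0.9, 0.9, -0.6]
grip_width: 0.231
time: 39.1
position: [0.4457, -0.0432, 0.1563]
tool_rot: [0.001, 3.066, 0.0]
ft_force: [-0.0, -0.6, -0.4]
grip_width: 0.235
t 39.1 p [ 0.4457 -0.0432  0.1563] tooly yaw 89.98 tilt 4.3 F [-0.  -0.6 -0.4] w 0.235
turn tool z deg -0.02
shift now [ 2.1  0.2 30.4]
shift after turn [ 2.1  0.2 30.4]
side [254. 207.] 13 [ 0.5404 -0.0656]
side [269.3 213. ] 13 [ 0.4946 -0.0565]
side [240.7 219.7] 19 [ 0.5551 -0.0061]
side [286.8 220.4] 16 [ 0.4438 -0.0445]
side [259.5 224.5] 20 [ 0.504  -0.0056]
side [275.  232.9] 23 [0.4579 0.0101]
pred tip [287.1 211. ]
201 281 [25 21 21 65 72 75 72 56 76 79 78 10  1  6]
202 281 [26 22 23 30 59 56 78 66 79 64 39 18 19 19]
203 281 [21 21 21 25 51 57 61 59 66 40 26 22 24 24]
204 281 [45 21 16 10 78 80 75 74 84 38 22 23 27 25]
205 281 [ 67  53  54  32  91  99 100 102 105  43  23  25  24  24]
206 281 [ 66  69  73  58  81 101 102 104  85  32  19  24  23  23]
207 281 [ 52  57  61  64  67  92 100  97  58  18   8  16  18  21]
208 281 [52 49 48 50 55 83 98 86 63 52 39 34 17  9]
209 281 [ 51  52  51  50  45  77 102  75  64  69  64  65  54  41]
210 281 [54 51 52 50 46 61 86 58 51 57 63 67 70 67]
211 281 [52 53 51 50 49 48 53 50 50 48 48 54 59 63]
212 281 [53 50 52 47 50 50 51 50 49 50 49 50 48 52]
213 281 [53 51 51 53 52 50 51 51 51 50 51 51 49 48]
214 281 [51 51 49 50 52 51 52 52 52 49 53 49 52 48]
215 281 [51 50 51 50 50 47 51 49 51 53 50 50 49 52]
```

P2 is home (20 N). Tip at (287,210.7) is on prediction over P4. Pressing P4.

```bash

python3 -m inch '[[[0.4,0.2,6],[0,0,0]],[[0.7,0,10],[0,0,0]],[[0.7,0,10],[0,0,0]],[[0.4,0,4.5],[0,0,0]],[[0.1,0,1.5],[0,0,0]],[[0.1,0,1.5],[0,0,0]],[[0.2,0,1.5],[0,0,0]],[[0.2,0,1.5],[0,0,0]],[[0.2,0,1.5],[0,0,0]],[[0,0,0],[0,0,0]]]'
python3 -m inch '[[[0.2,0,1],[0,0,0]],[[0.2,0,1],[0,0,0]],[[0.2,0,1],[0,0,0]],[[0.2,0,1],[0,0,0]],[[0.2,0,1],[0,0,0]],[[0.2,0,1],[0,0,0]],[[0.2,0,1],[0,0,0]],[[0.1,0,1],[0,0,0]],[[0,0,0],[0,0,0]],[[0,0,0],[0,0,0]]]'
python3 -m inch '[[[0.1,0,1],[0,0,0]],[[0.1,0,1],[0,0,0]],[[0,0,0],[0,0,0]],[[0,0,0],[0,0,0]],[[0,0,0],[0,0,0]],[[0,0,0],[0,0,0]],[[0,0,0],[0,0,0]],[[0,0,0],[0,0,0]],[[0,0,0],[0,0,0]],[[0,0,0],[0,0,0]]]'
python3 m.py .4459 -.043 .113
```

```text
time: 40.15
position: [0.447, -0.043, 0.1195]
tool_rot: [0.001, 3.064, 0.001]
ft_force: [-0.9, -0.1, 3.7]
grip_width: 0.235
time: 41.15
position: [0.4475, -0.043, 0.1125]
tool_rot: [0.0, 3.061, 0.001]
ft_force: [-1.3, -0.5, 14.1]
grip_width: 0.235
time: 42.15
position: [0.4492, -0.0429, 0.1121]
tool_rot: [0.001, 3.057, 0.002]
ft_force: [-0.5, -0.0, 20.7]
grip_width: 0.235
t 42.1 p [ 0.4492 -0.0429  0.1121] tooly yaw 89.98 tilt 4.85 F [-0.5 -0.  20.7] w 0.235
turn tool z deg -0.02
shift now [ 3.2 -0.1 -1.2]
shift after turn [ 3.2 -0.1 -1.2]
```

```bash

python3 -m inch '[[[-0.6,0,-5],[0,0,0]],[[-1.3,0,-14],[0,0,0]],[[-1.5,0,-17],[0,0,0]],[[-1,0,-12],[0,0,0]],[[-2,8,0.1],[0,0,0]],[[-4,14,0.3],[0,0,0]],[[-4,15,0.3],[0,0,0]],[[-3,11,0.2],[0,0,0]],[[-1,6,0.1],[0,0,0]],[[0,0,0],[0,0,0]]]'
python3 -m inch '[[[0,0,0],[0,0,0]],[[0,0,0],[0,0,0]],[[0,0,0],[0,0,0]],[[0,0,0],[0,0,0]],[[0,0,0],[0,0,0]],[[0,0,0],[0,0,0]],[[0,0,0],[0,0,0]],[[0,0,0],[0,0,0]],[[0,0,0],[0,0,0]],[[0,0,0],[0,0,0]]]'
python3 m.py .46 .0107 .1258
python3 tip.py
```

```text
time: 43.15
position: [0.4594, 0.0122, 0.1558]
tool_rot: [-0.003, 3.067, -0.001]
ft_force: [-0.4, -0.9, -0.6]
grip_width: 0.231
time: 44.15
position: [0.4595, 0.0111, 0.1563]
tool_rot: [0.0, 3.067, 0.0]
ft_force: [-0.1, 0.3, -1.9]
grip_width: 0.231
t 44.1 p [0.4595 0.0111 0.1563] tooly yaw 89.98 tilt 4.3 F [-0.1  0.3 -1.9] w 0.231
turn tool z deg -0.02
shift now [ 1.8 -0.4 30.5]
shift after turn [ 1.8 -0.4 30.5]
side [254. 207.] 13 [ 0.5404 -0.0656]
side [269.2 213.4] 9 [ 0.4943 -0.0547]
side [240.7 219.7] 19 [ 0.5551 -0.0061]
side [286.5 221.2] 10 [ 0.4435 -0.0412]
side [259.5 224.5] 20 [ 0.504  -0.0056]
side [275.  232.7] 18 [0.4583 0.0093]
pred tip [275.4 223.3]
213 269 [100  95  85  63  75  57  64  70  61  79  85  53  49  49]
214 269 [92 85 84 61 69 84 76 89 85 84 66 50 51 50]
215 269 [51 55 44 37 49 81 62 76 76 61 48 48 50 51]
216 269 [32 34 32 62 81 63 63 55 64 48 39 47 53 49]
217 269 [ 79 100 100 120  99  85  90  85  93  59  24  36  38  37]
218 269 [124 140 142 146 104  96  95  99 100  63  23  18  14  48]
219 269 [139 103 115 136 106  84  94  99 103  57  21  14  46 106]
220 269 [126  96 102 111  75  63  96 102  81  37  11  47 116 117]
221 269 [106 120 115  77  59  81 107  97  32   9  45 114 149  95]
222 269 [ 71  70  76  61  91  96  93  65  19  19  98 144 146  92]
223 269 [ 70  52  75  91 100  69  43  27  25  87 110 140 142 119]
224 269 [102  96 108  90  69  23  17  14  67 120 116 140 138 140]
225 269 [100 117  92  51  22  20  24  19  72  98 118 121 133 141]
226 269 [ 81  90  50  19  23  26  24  19  56  58  68  88 116 125]
227 269 [49 16 17 23 21 25 21 16 71 76 56 52 71 89]
```

Nothing has shifted. Pressing P6.

```bash

python3 -m inch '[[[0.2,-0.4,6],[0,0,0]],[[0.5,0,10],[0,0,0]],[[0.5,0,10],[0,0,0]],[[0.4,0,4.5],[0,0,0]],[[0.1,0,1.5],[0,0,0]],[[0.1,0,1.5],[0,0,0]],[[0.2,0,1.5],[0,0,0]],[[0.2,0,1.5],[0,0,0]],[[0.2,0,1.5],[0,0,0]],[[0,0,0],[0,0,0]]]'
python3 -m inch '[[[0.2,0,1],[0,0,0]],[[0.2,0,1],[0,0,0]],[[0.2,0,1],[0,0,0]],[[0.2,0,1],[0,0,0]],[[0.2,0,1],[0,0,0]],[[0.2,0,1],[0,0,0]],[[0.2,0,1],[0,0,0]],[[0.1,0,1],[0,0,0]],[[0,0,0],[0,0,0]],[[0,0,0],[0,0,0]]]'
python3 -m inch '[[[0.1,0,1],[0,0,0]],[[0.1,0,1],[0,0,0]],[[0,0,0],[0,0,0]],[[0,0,0],[0,0,0]],[[0,0,0],[0,0,0]],[[0,0,0],[0,0,0]],[[0,0,0],[0,0,0]],[[0,0,0],[0,0,0]],[[0,0,0],[0,0,0]],[[0,0,0],[0,0,0]]]'
python3 m.py .46 .0107 .113
```

```text
time: 45.2
position: [0.4609, 0.0107, 0.1192]
tool_rot: [0.001, 3.064, 0.001]
ft_force: [-0.3, -0.5, 3.3]
grip_width: 0.232
time: 46.2
position: [0.4616, 0.0107, 0.1125]
tool_rot: [0.001, 3.061, 0.001]
ft_force: [-0.6, -1.5, 13.0]
grip_width: 0.234
time: 47.2
position: [0.4632, 0.0108, 0.112]
tool_rot: [0.001, 3.058, 0.002]
ft_force: [-0.5, -1.6, 20.5]
grip_width: 0.23
t 47.2 p [0.4632 0.0108 0.112 ] tooly yaw 89.98 tilt 4.81 F [-0.5 -1.6 20.5] w 0.23
turn tool z deg -0.02
shift now [ 3.2 -0.1 -1.2]
shift after turn [ 3.2 -0.1 -1.2]
```

```bash

python3 -m inch '[[[-0.6,0,-5],[0,0,0]],[[-1.3,0,-14],[0,0,0]],[[-1.4,0,-17],[0,0,0]],[[-0.9,0,-12],[0,0,0]],[[-8,-3,0.6],[0,0,0]],[[-12,-4,0.9],[0,0,0]],[[-12,-4,0.9],[0,0,0]],[[-9,-3,0.7],[0,0,0]],[[-4.7,-1.5,0.4],[0,0,0]],[[0,0,0],[0,0,0]]]'
python3 -m inch '[[[0,0,0],[0,0,0]],[[0,0,0],[0,0,0]],[[0,0,0],[0,0,0]],[[0,0,0],[0,0,0]],[[0,0,0],[0,0,0]],[[0,0,0],[0,0,0]],[[0,0,0],[0,0,0]],[[0,0,0],[0,0,0]],[[0,0,0],[0,0,0]],[[0,0,0],[0,0,0]]]'
python3 m.py .5057 -.0048 .1258
python3 tip.py | head -7
```

```text
time: 48.2
position: [0.5056, -0.0052, 0.1556]
tool_rot: [0.001, 3.067, -0.001]
ft_force: [-0.5, -0.7, -0.8]
grip_width: 0.232
time: 49.2
position: [0.5054, -0.0049, 0.1562]
tool_rot: [0.0, 3.067, 0.0]
ft_force: [0.1, 0.3, -0.4]
grip_width: 0.232
t 49.2 p [ 0.5054 -0.0049  0.1562] tooly yaw 89.98 tilt 4.3 F [ 0.1  0.3 -0.4] w 0.232
turn tool z deg -0.02
shift now [ 2.   0.1 30.4]
shift after turn [ 2.   0.1 30.4]
side [253.5 207.2] 10 [ 0.5414 -0.0644]
side [269.4 213.3] 9 [ 0.4939 -0.0554]
side [240.7 219.6] 18 [ 0.5552 -0.0065]
side [286.4 221.1] 11 [ 0.4439 -0.0415]
side [259.9 224.6] 17 [ 0.503  -0.0057]
side [274.9 233.4] 13 [0.4577 0.0119]
pred tip [259.6 215. ]
```

```bash

python3 -m inch '[[[0.3,0,6],[0,0,0]],[[0.6,0,10],[0,0,0]],[[0.6,0,10],[0,0,0]],[[0.4,0,4.5],[0,0,0]],[[0.1,0,1.5],[0,0,0]],[[0.1,0,1.5],[0,0,0]],[[0.2,0,1.5],[0,0,0]],[[0.2,0,1.5],[0,0,0]],[[0.2,0,1.5],[0,0,0]],[[0,0,0],[0,0,0]]]'
python3 -m inch '[[[0.2,0,1],[0,0,0]],[[0.2,0,1],[0,0,0]],[[0.2,0,1],[0,0,0]],[[0.2,0,1],[0,0,0]],[[0.2,0,1],[0,0,0]],[[0.2,0,1],[0,0,0]],[[0.2,0,1],[0,0,0]],[[0.1,0,1],[0,0,0]],[[0,0,0],[0,0,0]],[[0,0,0],[0,0,0]]]'
python3 -m inch '[[[0.1,0,1],[0,0,0]],[[0.1,0,1],[0,0,0]],[[0,0,0],[0,0,0]],[[0,0,0],[0,0,0]],[[0,0,0],[0,0,0]],[[0,0,0],[0,0,0]],[[0,0,0],[0,0,0]],[[0,0,0],[0,0,0]],[[0,0,0],[0,0,0]],[[0,0,0],[0,0,0]]]'
python3 m.py .5057 -.0048 .113
```

```text
time: 50.25
position: [0.5069, -0.0049, 0.1195]
tool_rot: [0.001, 3.064, 0.001]
ft_force: [-1.0, -0.8, 5.8]
grip_width: 0.232
time: 51.25
position: [0.5073, -0.0049, 0.1125]
tool_rot: [0.001, 3.061, 0.001]
ft_force: [-1.5, -1.2, 13.1]
grip_width: 0.233
time: 52.25
position: [0.5089, -0.0048, 0.1121]
tool_rot: [0.001, 3.057, 0.002]
ft_force: [-0.9, -0.2, 19.2]
grip_width: 0.233
t 52.2 p [ 0.5089 -0.0048  0.1121] tooly yaw 89.98 tilt 4.82 F [-0.9 -0.2 19.2] w 0.233
turn tool z deg -0.02
shift now [ 3.1 -0.  -1.2]
shift after turn [ 3.1 -0.  -1.2]
```

P5 home. On to P3.

```bash

python3 -m inch '[[[-0.6,0,-5],[0,0,0]],[[-1.3,0,-14],[0,0,0]],[[-1.4,0,-17],[0,0,0]],[[-0.9,0,-12],[0,0,0]],[[-8,0,0.6],[0,0,0]],[[-14,0,1],[0,0,0]],[[-14,0,1],[0,0,0]],[[-10,0,0.8],[0,0,0]],[[-5,0.5,0.4],[0,0,0]],[[0,0,0],[0,0,0]]]'
python3 -m inch '[[[0,0,0],[0,0,0]],[[0,0,0],[0,0,0]],[[0,0,0],[0,0,0]],[[0,0,0],[0,0,0]],[[0,0,0],[0,0,0]],[[0,0,0],[0,0,0]],[[0,0,0],[0,0,0]],[[0,0,0],[0,0,0]],[[0,0,0],[0,0,0]],[[0,0,0],[0,0,0]]]'
python3 m.py .5567 -.0044 .1258
python3 tip.py | head -7
```

```text
time: 53.25
position: [0.5565, -0.0044, 0.1556]
tool_rot: [0.0, 3.068, -0.001]
ft_force: [-0.1, -0.1, -1.3]
grip_width: 0.228
time: 54.25
position: [0.5564, -0.0044, 0.1562]
tool_rot: [0.001, 3.067, 0.0]
ft_force: [-0.5, -0.4, -1.8]
grip_width: 0.231
t 54.2 p [ 0.5564 -0.0044  0.1562] tooly yaw 89.98 tilt 4.3 F [-0.5 -0.4 -1.8] w 0.231
turn tool z deg -0.02
shift now [ 1.9 -0.  30.4]
shift after turn [ 1.9 -0.  30.4]
side [254.  207.3] 7 [ 0.54   -0.0645]
side [269.1 213.1] 14 [ 0.495  -0.0561]
side [240.8 219.7] 16 [ 0.5549 -0.0063]
side [286.5 221. ] 12 [ 0.4437 -0.042 ]
side [259.7 225. ] 13 [ 0.503 -0.004]
side [274.9 233.4] 13 [0.4577 0.0119]
pred tip [240.4 210.5]
```

```bash

python3 -m inch '[[[0.3,0,6],[0,0,0]],[[0.6,0,10],[0,0,0]],[[0.6,0,10],[0,0,0]],[[0.4,0,4.5],[0,0,0]],[[0.1,0,1.5],[0,0,0]],[[0.1,0,1.5],[0,0,0]],[[0.2,0,1.5],[0,0,0]],[[0.2,0,1.5],[0,0,0]],[[0.2,0,1.5],[0,0,0]],[[0,0,0],[0,0,0]]]'
python3 -m inch '[[[0.2,0,1],[0,0,0]],[[0.2,0,1],[0,0,0]],[[0.2,0,1],[0,0,0]],[[0.2,0,1],[0,0,0]],[[0.2,0,1],[0,0,0]],[[0.2,0,1],[0,0,0]],[[0.2,0,1],[0,0,0]],[[0.1,0,1],[0,0,0]],[[0,0,0],[0,0,0]],[[0,0,0],[0,0,0]]]'
python3 -m inch '[[[0.1,0,1],[0,0,0]],[[0.1,0,1],[0,0,0]],[[0,0,0],[0,0,0]],[[0,0,0],[0,0,0]],[[0,0,0],[0,0,0]],[[0,0,0],[0,0,0]],[[0,0,0],[0,0,0]],[[0,0,0],[0,0,0]],[[0,0,0],[0,0,0]],[[0,0,0],[0,0,0]]]'
python3 m.py .5567 -.0044 .113
```

```text
time: 55.3
position: [0.5579, -0.0045, 0.1197]
tool_rot: [0.001, 3.063, 0.001]
ft_force: [-0.5, -0.7, 6.4]
grip_width: 0.23
time: 56.3
position: [0.5581, -0.0045, 0.1126]
tool_rot: [0.001, 3.061, 0.001]
ft_force: [-1.4, -0.0, 12.1]
grip_width: 0.235
time: 57.3
position: [0.5596, -0.0044, 0.1122]
tool_rot: [0.001, 3.058, 0.002]
ft_force: [0.1, -0.3, 18.7]
grip_width: 0.232
t 57.3 p [ 0.5596 -0.0044  0.1122] tooly yaw 89.98 tilt 4.81 F [ 0.1 -0.3 18.7] w 0.232
turn tool z deg -0.02
shift now [ 2.9  0.  -1. ]
shift after turn [ 2.9  0.  -1. ]
```

All six pins bottomed at the same depth (TCP z 0.112) with 19–21 N. Lifting, moving right and turning about the vertical to jaws-along-x for the cup.

```bash

python3 -m inch '[[[-0.6,0,-5],[0,0,0]],[[-1.3,0,-14],[0,0,0]],[[-1.5,0,-20],[0,0,0]],[[-1.8,0,-22],[0,0,0]],[[-1.8,0,-22],[0,0,0]],[[-1.5,0,-20],[0,0,0]],[[-1.3,0,-15],[0,0,0]],[[-0.6,0,-6],[0,0,0]],[[0,-10,0],[0,0,0]],[[0,-20,0],[0,0,0]]]'
python3 -m inch '[[[0,-25,0],[0,0,0]],[[0,-25,0],[0,0,0]],[[0,-25,0],[0,0,0]],[[0,-25,0],[0,0,0]],[[0,-25,0],[0,0,0]],[[0,-20,0],[0,0,0]],[[0,-10,0],[0,0,0]],[[0,0,0],[0.61,0,8.16]],[[0,0,0],[0.61,0,8.16]],[[0,0,0],[0.61,0,8.16]]]'
python3 -m inch '[[[0,0,0],[0.61,0,8.16]],[[0,0,0],[0.61,0,8.16]],[[0,0,0],[0.61,0,8.16]],[[0,0,0],[0.61,0,8.16]],[[0,0,0],[0.61,0,8.16]],[[0,0,0],[0.61,0,8.16]],[[0,0,0],[0.61,0,8.16]],[[0,0,0],[0.61,0,8.16]],[[0,0,0],[0,0,0]],[[0,0,0],[0,0,0]]]'
python3 - <<'E'
from h import *
report((.517,-.390,.235),0)
print(ctrl.get_state()['joint_positions'].round(2))
a=shot('top');b=shot('side')
for q in pins(b,box=(215,190,305,248)): print('side',*q)
for q in pins(a,box=(220,160,285,228)): print('top',*q)
E
```

```text
time: 58.3
position: [0.5561, -0.0333, 0.2314]
tool_rot: [-0.005, 3.068, 0.001]
ft_force: [-0.5, -0.3, -1.6]
grip_width: 0.235
time: 59.3
position: [0.5559, -0.1892, 0.2315]
tool_rot: [0.662, 2.998, -0.024]
ft_force: [-0.1, 0.1, -1.1]
grip_width: 0.234
time: 60.3
position: [0.5563, -0.1891, 0.2319]
tool_rot: [2.18, 2.187, -0.082]
ft_force: [-0.7, -0.0, -1.9]
grip_width: 0.234
t 60.3 p [ 0.5563 -0.1891  0.2319] tooly yaw 0.19 tilt 4.27 F [-0.7 -0.  -1.9] w 0.234
turn tool z deg 0.19
shift now [-200.5  -40.    11.9]
shift after turn [-200.6  -39.3   11.9]
[-0.58  0.25  0.96  1.67 -0.14  1.3   0.4 ]
side [254. 207.] 13 [ 0.5404 -0.0656]
side [269.3 213. ] 13 [ 0.4946 -0.0565]
side [241.  220.4] 15 [ 0.5535 -0.004 ]
side [286.7 221. ] 13 [ 0.4432 -0.0421]
side [259.5 225. ] 14 [ 0.5034 -0.0039]
side [275.1 233.5] 16 [0.4572 0.0121]
top [245.7 177.5] 14 [ 0.5556 -0.0029]
top [264.4 182.5] 11 [ 0.541  -0.0646]
top [245.5 193.3] 14 [ 0.503  -0.0041]
top [240.3 206.5] 14 [0.459  0.0113]
```

```bash

python3 -m inch '[[[-10,-2,0.8],[0,0,0]],[[-20,-4,1.5],[0,0,0]],[[-28,-6,2.1],[0,0,0]],[[-28,-6,2.1],[0,0,0]],[[-28,-6,2.1],[0,0,0]],[[-28,-6,2.1],[0,0,0]],[[-28,-5,2.1],[0,0,0]],[[-20,-4,1.5],[0,0,0]],[[-10,-1,0.7],[0,0,0]],[[0,0,0],[0,0,0]]]'
python3 -m inch '[[[0,0,0],[0,0,0]],[[0,0,0],[0,0,0]],[[0.9,0,12],[0,0,0]],[[1.3,0,18],[0,0,0]],[[0.9,0,12],[0,0,0]],[[0,0,0],[0,0,0]],[[0,0,0],[0,0,0]],[[0,0,0],[0,0,0]],[[0,0,0],[0,0,0]],[[0,0,0],[0,0,0]]]'
python3 - <<'E'
from h import *
report((.517,-.390,.1),0)
a=shot('top');b=shot('side')
p=np.array(ctrl.get_state()['position'])
print('pred tip side',proj(b,p+[0,.0015,-.0913]).round(1),'rim pred',proj(b,(.517,-.3885,.064)).round(1),'top tip',proj(a,p+[0,.0015,-.0913]).round(1))
def up(d,c): return cv2.resize(d['image'][c[1]:c[3],c[0]:c[2],::-1],(400,480),interpolation=cv2.INTER_CUBIC)
cv2.imwrite('pics/h1.png',np.hstack([up(a,(335,155,395,227)),up(b,(270,100,320,160))]))
E
```

```text
time: 61.4
position: [0.5152, -0.392, 0.2325]
tool_rot: [2.187, 2.179, -0.082]
ft_force: [0.6, 0.2, -1.1]
grip_width: 0.229
time: 62.4
position: [0.5167, -0.3902, 0.1909]
tool_rot: [2.183, 2.182, -0.08]
ft_force: [-0.0, -0.2, -1.5]
grip_width: 0.236
t 62.4 p [ 0.5167 -0.3902  0.1909] tooly yaw -0.03 tilt 4.3 F [-0.  -0.2 -1.5] w 0.236
turn tool z deg -0.03
shift now [ 7.   0.2 90.6]
shift after turn [ 7.   0.2 90.6]
pred tip side [[296.3 130.1]] rim pred [[295.4 139.9]] top tip [[367.9 189.2]]
```

View pics/h1.png

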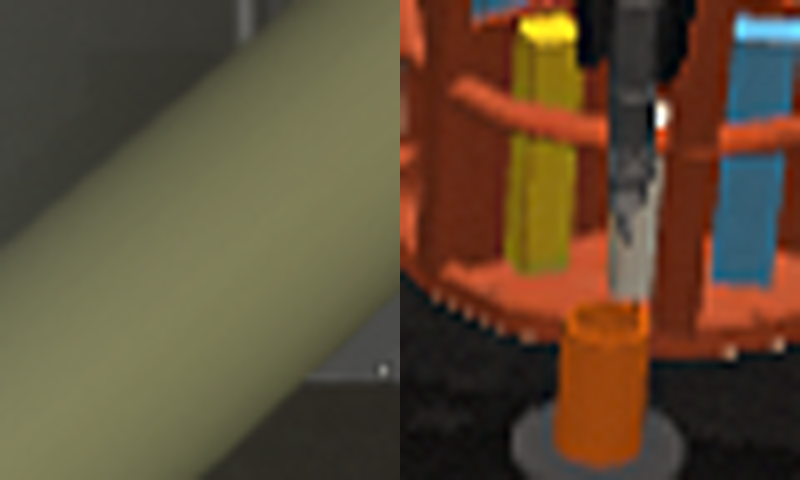

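Tip at side (298.5,130) against the rim centre (295.9,140). The tip should be about 1.7 px further left, i.e. +x about 5 mm. That matches the x = 0.5205 where the punch was grasped. Shifting +4.3 mm and lowering partway.

```bash

python3 -m inch '[[[0,2,0],[0,0,0]],[[0,2.3,0],[0,0,0]],[[0,0,0],[0,0,0]],[[0.4,0,5],[0,0,0]],[[0.7,0,10],[0,0,0]],[[0.7,0,10],[0,0,0]],[[0.7,0,10],[0,0,0]],[[0.7,0,10],[0,0,0]],[[0.4,0,5],[0,0,0]],[[0,0,0],[0,0,0]]]'
python3 - <<'E'
from h import *
report((.521,-.390,.1005),0)
b=shot('side')
p=np.array(ctrl.get_state()['position']);print('pred tip side',proj(b,p+[0,.0015,-.0913]).round(1))
cv2.imwrite('pics/h2.png',cv2.resize(b['image'][100:160,270:320,::-1],(500,600),interpolation=cv2.INTER_CUBIC))
E
```

```text
time: 63.5
position: [0.5203, -0.3897, 0.139]
tool_rot: [2.185, 2.184, -0.082]
ft_force: [0.2, 0.8, -1.5]
grip_width: 0.233
t 63.5 p [ 0.5203 -0.3897  0.139 ] tooly yaw -0.03 tilt 4.23 F [ 0.2  0.8 -1.5] w 0.233
turn tool z deg -0.03
shift now [ 2.5  0.7 38.4]
shift after turn [ 2.5  0.7 38.4]
pred tip side [[294.  143.9]]
```

View pics/h2.png

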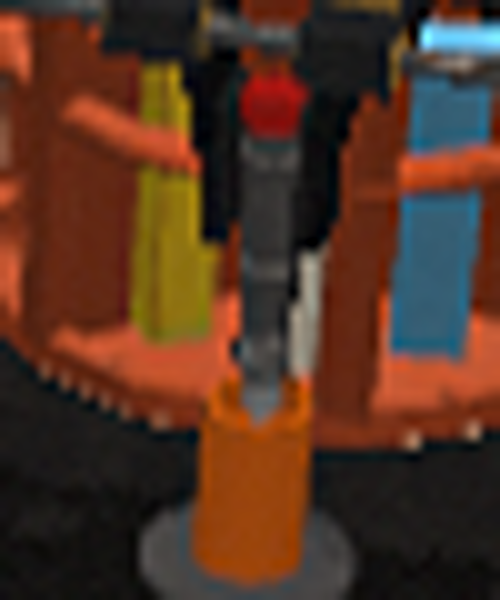

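The nose is entering the cup mouth, centred at crop (262,415), with no contact force. Lowering the rest.

```bash

python3 -m inch '[[[0.4,0.3,5],[0,0,0]],[[0.6,0,8],[0,0,0]],[[0.6,0,8],[0,0,0]],[[0.5,0,6],[0,0,0]],[[0.3,0,4],[0,0,0]],[[0.2,0,3],[0,0,0]],[[0.1,0,2],[0,0,0]],[[0,0,0],[0,0,0]],[[0,0,0],[0,0,0]],[[0,0,0],[0,0,0]]]'
python3 - <<'E'
from h import *
report((.521,-.390,.1),0)
E
```

```text
time: 64.55
position: [0.5213, -0.3902, 0.1044]
tool_rot: [2.183, 2.182, -0.081]
ft_force: [0.7, -0.2, -0.5]
grip_width: 0.235
t 64.5 p [ 0.5213 -0.3902  0.1044] tooly yaw -0.03 tilt 4.29 F [ 0.7 -0.2 -0.5] w 0.235
turn tool z deg -0.03
shift now [ 0.6 -0.3  4.4]
shift after turn [ 0.6 -0.3  4.4]
```

```bash

python3 -m inch '[[[0.1,0,1.5],[0,0,0]],[[0.1,0,1.5],[0,0,0]],[[0,0,0.7],[0,0,0]],[[0,0,0],[0,0,0]],[[0,0,0],[0,0,0]],[[0,0,0],[0,0,0]],[[0,0,0],[0,0,0]],[[0,0,0],[0,0,0]],[[0,0,0],[0,0,0]],[[0,0,0],[0,0,0]]]'
python3 -m inch '[[[0,0,0],[0,0,0]],[[0,0,0],[0,0,0]],[[0,0,0],[0,0,0]],[[0,0,0],[0,0,0]],[[0,0,0],[0,0,0]],[[0,0,0],[0,0,0]],[[0,0,0],[0,0,0]],[[0,0,0],[0,0,0]],[[-0.5,0,-6],[0,0,0]],[[-1,0,-14],[0,0,0]]]' 0 40
python3 -m inch '[[[-1.5,0,-20],[0,0,0]],[[-1.8,0,-25],[0,0,0]],[[-1.8,0,-25],[0,0,0]],[[-1.8,0,-25],[0,0,0]],[[-1.5,0,-20],[0,0,0]],[[-0.7,0,-10],[0,0,0]],[[20,0,0],[0,1,0]],[[25,0,0],[0,1.2,0]],[[25,0,0],[0,1.2,0]],[[25,0,0],[0,0.9,0]]]'
python3 - <<'E'
from h import *
report((.4985,-.226,.25),90)
a=shot('top');b=shot('side')
A=a['image'].astype(int)
# lid top face on bench
m=(A.min(2)>110).astype(np.uint8);k=np.zeros_like(m);k[150:232,285:350]=m[150:232,285:350]
c=max(cv2.findContours(k,0,1)[0],key=cv2.contourArea);print('lid px bbox',cv2.boundingRect(c))
P=plane(a,c.reshape(-1,2),.011);print(cv2.minAreaRect((P[:,:2]*1000).astype(np.float32)))
def up(d,c): return cv2.resize(d['image'][c[1]:c[3],c[0]:c[2],::-1],(400,400),interpolation=cv2.INTER_CUBIC)
cv2.imwrite('pics/l1.png',np.hstack([up(a,(280,140,390,250)),up(b,(230,90,330,190))]))
E
```

```text
time: 65.55
position: [0.5212, -0.3901, 0.1004]
tool_rot: [2.184, 2.183, -0.081]
ft_force: [0.3, -0.7, -1.5]
grip_width: 0.233
time: 66.55
position: [0.5205, -0.3897, 0.1201]
tool_rot: [2.185, 2.184, -0.082]
ft_force: [-0.7, -0.1, 0.5]
grip_width: 0.975
time: 67.55
position: [0.5207, -0.2944, 0.2416]
tool_rot: [-2.222, -2.219, -0.002]
ft_force: [0.6, -0.9, -0.6]
grip_width: 0.999
t 67.5 p [ 0.5207 -0.2944  0.2416] tooly yaw -0.07 tilt 0.07 F [ 0.6 -0.9 -0.6] w 0.999
turn tool z deg 89.93
shift now [ 68.3 -22.3  -8.3]
shift after turn [-22.2 -68.4  -8.4]
lid px bbox (292, 172, 40, 50)
((503.1212158203125, -223.98770141601562), (166.106689453125, 131.8505859375), 0.8953994512557983)
```

View pics/l1.png

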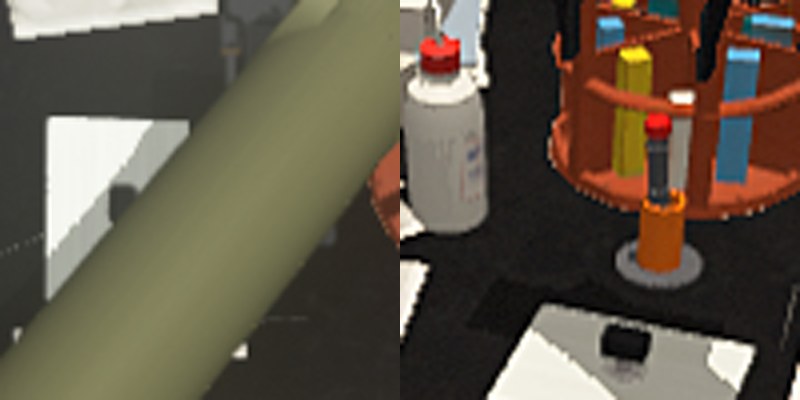

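The punch stands nose-down in the cup. The lid is where I left it, with a measured yaw of 0.9°. Turning back and going over the lid knob.

```bash

python3 -m inch '[[[0,0,0],[0,0,-8.5]],[[0,0,0],[0,0,-8.5]],[[0,0,0],[0,0,-8.5]],[[0,0,0],[0,0,-8.5]],[[0,0,0],[0,0,-8.5]],[[0,0,0],[0,0,-8.5]],[[0,0,0],[0,0,-8.5]],[[0,0,0],[0,0,-8.5]],[[0,0,0],[0,0,-8.5]],[[0,0,0],[0,0,-8.5]]]'
python3 -m inch '[[[0,0,0],[0,0,-5]],[[4,12,0],[0,0,0]],[[6,18,0],[0,0,0]],[[6,18,0],[0,0,0]],[[4,12,0],[0,0,0]],[[2,6,0],[0,0,0]],[[0,0,20],[0,0,0]],[[0,0,30],[0,0,0]],[[0,0,30],[0,0,0]],[[0,0,20],[0,0,0]]]'
python3 - <<'E'
from h import *
report((.4985,-.2262,.0336),90)
b=shot('side');a=shot('top')
print('knob',plane(b,[(286.75,175.75)],.037).round(4))
A=a['image'].astype(int)
for P in [(.585,-.160,.011),(.415,-.160,.011)]: print('lid left corners pred top px',proj(a,P).round(1))
E
```

```text
time: 68.65
position: [0.5207, -0.2962, 0.2417]
tool_rot: [0.13, 3.139, -0.001]
ft_force: [-0.9, -0.2, 0.1]
grip_width: 1.002
time: 69.65
position: [0.4981, -0.2288, 0.1397]
tool_rot: [-0.004, -3.14, -0.001]
ft_force: [-0.3, -0.1, 0.5]
grip_width: 1.0
t 69.7 p [ 0.4981 -0.2288  0.1397] tooly yaw 89.85 tilt 0.09 F [-0.3 -0.1  0.5] w 1.0
turn tool z deg -0.15
shift now [ -0.5   2.5 106.1]
shift after turn [ -0.5   2.5 106.1]
knob [[ 0.4972 -0.2271  0.037 ]]
lid left corners pred top px [[293.  171.7]]
lid left corners pred top px [[292.2 222.2]]
```

```bash

python3 -m inch '[[[0,2,10],[0,0,0]],[[0,0,18],[0,0,0]],[[0,0,20],[0,0,0]],[[0,0,20],[0,0,0]],[[0,0,16],[0,0,0]],[[0,0,10],[0,0,0]],[[0,0,6],[0,0,0]],[[0,0,3],[0,0,0]],[[0,0,0],[0,0,0]],[[0,0,0],[0,0,0]]]'
python3 -m inch '[[[0,0,0],[0,0,0]],[[0,0,2],[0,0,0]],[[0,0,0],[0,0,0]],[[0,0,0],[0,0,0]],[[0,0,0],[0,0,0]],[[0,0,0],[0,0,0]],[[0,0,0],[0,0,0]],[[0,0,0],[0,0,0]],[[0,0,0],[0,0,0]],[[0,0,0],[0,0,0]]]'
python3 -m inch '[[[0,0,0],[0,0,0]],[[0,0,0],[0,0,0]],[[0,0,0],[0,0,0]],[[0,0,0],[0,0,0]],[[0,0,0],[0,0,0]],[[0,0,0],[0,0,0]],[[0,0,0],[0,0,0]],[[0,0,0],[0,0,0]],[[0,0,0],[0,0,0]],[[0,0,0],[0,0,0]]]' 1 40
python3 - <<'E'
from h import *
report((.4985,-.2262,.0336),90)
E
```

```text
time: 70.75
position: [0.4998, -0.2272, 0.0392]
tool_rot: [0.001, 3.14, 0.0]
ft_force: [-0.2, 0.2, 0.5]
grip_width: 1.002
time: 71.75
position: [0.4992, -0.2269, 0.0366]
tool_rot: [0.001, 3.141, 0.001]
ft_force: [-1.3, 0.6, -0.3]
grip_width: 1.003
time: 72.75
position: [0.4992, -0.2268, 0.0366]
tool_rot: [0.001, 3.141, 0.001]
ft_force: [-0.1, 0.8, -0.6]
grip_width: 0.25
t 72.8 p [ 0.4992 -0.2268  0.0366] tooly yaw 89.97 tilt 0.05 F [-0.1  0.8 -0.6] w 0.25
turn tool z deg -0.03
shift now [0.7 0.6 3. ]
shift after turn [0.7 0.6 3. ]
```

Gripped at 21.7 mm. Lifting, and measuring the tray rim.

```bash

python3 -m inch '[[[0,0,-5],[0,0,0]],[[0,0,-10],[0,0,0]],[[0,0,-18],[0,0,0]],[[0,0,-22],[0,0,0]],[[0,0,-22],[0,0,0]],[[0,0,-22],[0,0,0]],[[0,0,-22],[0,0,0]],[[0,0,-18],[0,0,0]],[[0,0,-6],[0,0,0]],[[0,0,0],[0,0,0]]]'
python3 - <<'E'
from h import *
report((.499,-.027,.18),78.5)
a=shot('top');b=shot('side')
for n,d,box in(('top',a,(222,155,285,228)),('side',b,(215,180,310,262))):
    h=cv2.cvtColor(d['image'],cv2.COLOR_RGB2HSV);m=cv2.inRange(h,(100,110,60 if n=='top' else 110),(125,255,255))
    k=np.zeros_like(m);k[box[1]:box[3],box[0]:box[2]]=m[box[1]:box[3],box[0]:box[2]]
    y,x=np.nonzero(k);P=plane(d,np.c_[x,y],.042)
    r=cv2.minAreaRect((P[:,:2]*1000).astype(np.float32));print(n,len(x),r)
for q in pins(b,box=(215,190,305,248)): print('side',*q)
E
```

```text
time: 73.75
position: [0.4996, -0.2273, 0.1826]
tool_rot: [0.001, 3.139, 0.001]
ft_force: [0.4, 0.2, -2.1]
grip_width: 0.249
t 73.8 p [ 0.4996 -0.2273  0.1826] tooly yaw 89.96 tilt 0.14 F [ 0.4  0.2 -2.1] w 0.249
turn tool z deg 11.46
shift now [  0.7 200.3   2.6]
shift after turn [ 40.5 196.1   2.5]
top 529 ((500.7031555175781, -25.682090759277344), (132.7332000732422, 172.9108123779297), 79.01367950439453)
side 499 ((499.30499267578125, -28.18517303466797), (134.4832305908203, 168.4609832763672), 78.77059936523438)
side [254. 207.] 13 [ 0.5404 -0.0656]
side [269.3 213. ] 13 [ 0.4946 -0.0565]
side [241.  220.4] 15 [ 0.5535 -0.004 ]
side [286.7 221. ] 13 [ 0.4432 -0.0421]
side [259.5 225. ] 14 [ 0.5034 -0.0039]
side [275.1 233.5] 16 [0.4572 0.0121]
```

```bash

python3 -m inch '[[[0,10,0],[0,0,0]],[[0,20,0],[0,0,0]],[[0,25,0],[0,0,0]],[[0,25,0],[0,0,0]],[[0,25,0],[0,0,0]],[[0,25,0],[0,0,0]],[[0,25,0],[0,0,0]],[[0,25,0],[0,0,0]],[[0,15,0],[0,0,0]],[[0,5.5,0],[0,0,0]]]'
python3 -m inch '[[[0,0,0],[0,0,2]],[[0,0,0],[0,0,3]],[[0,0,0],[0,0,3]],[[0,0,0],[0,0,2.4]],[[0,0,0],[0,0,1]],[[0,0,0],[0,0,0]],[[0,0,15],[0,0,0]],[[0,0,20],[0,0,0]],[[0,0,15],[0,0,0]],[[0,0,0],[0,0,0]]]'
python3 -m inch '[[[0,0,0],[0,0,0]],[[0,0,0],[0,0,0]],[[0,0,0],[0,0,0]],[[0,0,0],[0,0,0]],[[0,0,0],[0,0,0]],[[0,0,0],[0,0,0]],[[0,0,0],[0,0,0]],[[0,0,0],[0,0,0]],[[0,0,0],[0,0,0]],[[0,0,0],[0,0,0]]]'
python3 m.py .4992 -.0266 .0736
python3 - <<'E'
from h import *
report(None,78.7)
E
```

```text
time: 74.85
position: [0.4985, -0.0237, 0.1807]
tool_rot: [0.005, -3.14, -0.002]
ft_force: [-0.5, -0.7, -3.1]
grip_width: 0.246
time: 75.85
position: [0.4974, -0.0267, 0.1295]
tool_rot: [-0.312, -3.122, 0.001]
ft_force: [-0.3, 0.4, -2.5]
grip_width: 0.249
time: 76.85
position: [0.4993, -0.0265, 0.1317]
tool_rot: [0.313, 3.126, 0.001]
ft_force: [0.1, -0.6, -2.4]
grip_width: 0.248
t 76.8 p [ 0.4993 -0.0265  0.1317] tooly yaw 78.57 tilt 0.04 F [ 0.1 -0.6 -2.4] w 0.248
turn tool z deg -11.43
shift now [ 0.1 -0.2 58.1]
shift after turn [ 0.1 -0.1 58.1]
t 76.8 p [ 0.4993 -0.0265  0.1317] tooly yaw 78.57 tilt 0.04 F [ 0.1 -0.6 -2.4] w 0.248
turn tool z deg -0.13
```

On target to 0.2 mm. Lowering the lid.

```bash

python3 -m inch '[[[0,0,8],[0,0,0]],[[0,0,14],[0,0,0]],[[0,0,14],[0,0,0]],[[0,0,8],[0,0,0]],[[0,0,4],[0,0,0]],[[0,0,0],[0,0,0]],[[0,0,0],[0,0,0]],[[0,0,0],[0,0,0]],[[0,0,0],[0,0,0]],[[0,0,0],[0,0,0]]]'
python3 -m inch '[[[0,0,2],[0,0,0]],[[0,0,2],[0,0,0]],[[0,0,1.5],[0,0,0]],[[0,0,1.5],[0,0,0]],[[0,0,1.5],[0,0,0]],[[0,0,1],[0,0,0]],[[0,0,0],[0,0,0]],[[0,0,0],[0,0,0]],[[0,0,0],[0,0,0]],[[0,0,0],[0,0,0]]]'
python3 m.py .4992 -.0266 .0736
```

```text
time: 77.85
position: [0.4996, -0.0264, 0.0841]
tool_rot: [0.313, 3.125, 0.001]
ft_force: [-0.1, -0.1, -2.4]
grip_width: 0.25
time: 78.85
position: [0.4994, -0.0264, 0.0743]
tool_rot: [0.313, 3.125, 0.001]
ft_force: [-0.4, 0.7, -3.6]
grip_width: 0.249
t 78.8 p [ 0.4994 -0.0264  0.0743] tooly yaw 78.57 tilt 0.05 F [-0.4  0.7 -3.6] w 0.249
turn tool z deg -11.43
shift now [ 0.2 -0.2  0.7]
shift after turn [ 0.2 -0.2  0.7]
```

```bash

python3 -m inch '[[[0,0,0.8],[0,0,0]],[[0,0,0.5],[0,0,0]],[[0,0,0],[0,0,0]],[[0,0,0],[0,0,0]],[[0,0,0],[0,0,0]],[[0,0,0],[0,0,0]],[[0,0,0],[0,0,0]],[[0,0,0],[0,0,0]],[[0,0,0],[0,0,0]],[[0,0,0],[0,0,0]]]'
python3 -m inch '[[[0,0,0],[0,0,0]],[[0,0,0],[0,0,0]],[[0,0,0],[0,0,0]],[[0,0,0],[0,0,0]],[[0,0,0],[0,0,0]],[[0,0,0],[0,0,0]],[[0,0,0],[0,0,0]],[[0,0,-5],[0,0,0]],[[0,0,-15],[0,0,0]],[[0,0,-25],[0,0,0]]]' 0
python3 -m inch '[[[0,0,-30],[0,0,0]],[[0,0,-30],[0,0,0]],[[0,0,-30],[0,0,0]],[[0,0,-30],[0,0,0]],[[0,20,0],[0,0,0]],[[0,25,0],[0,0,0]],[[0,25,0],[0,0,0]],[[0,25,0],[0,0,0]],[[0,25,0],[0,0,0]],[[0,25,0],[0,0,0]]]'
python3 -m inch '[[[0,25,0],[0,0,0]],[[0,25,0],[0,0,0]],[[0,25,0],[0,0,0]],[[0,25,0],[0,0,0]],[[0,20,0],[0,0,0]],[[0,10,0],[0,0,0]],[[0,0,0],[0,0,0]],[[0,0,0],[0,0,0]],[[0,0,0],[0,0,0]],[[0,0,0],[0,0,0]]]'
python3 - <<'E'
from h import *
report()
a=shot('top');b=shot('side')
A=a['image'].astype(int);m=(A.min(2)>130).astype(np.uint8);k=np.zeros_like(m);k[155:230,218:285]=m[155:230,218:285]
c=max(cv2.findContours(k,0,1)[0],key=cv2.contourArea);print(cv2.minAreaRect((plane(a,c.reshape(-1,2),.048)[:,:2]*1000).astype(np.float32)))
def up(d,c): return cv2.resize(d['image'][c[1]:c[3],c[0]:c[2],::-1],(400,400),interpolation=cv2.INTER_CUBIC)
cv2.imwrite('pics/f1.png',np.hstack([up(a,(220,130,400,250)),up(b,(205,90,345,270))]))
E
```

```text
time: 79.85
position: [0.4995, -0.0265, 0.0735]
tool_rot: [0.313, 3.125, 0.001]
ft_force: [-3.7, 0.2, 6.0]
grip_width: 0.251
time: 80.85
position: [0.4981, -0.0266, 0.1174]
tool_rot: [-0.313, -3.123, 0.001]
ft_force: [-0.1, -0.0, 0.2]
grip_width: 0.983
time: 81.85
position: [0.5281, 0.1165, 0.2384]
tool_rot: [0.313, 3.125, 0.001]
ft_force: [0.5, 0.2, 0.7]
grip_width: 1.003
time: 82.85
position: [0.5539, 0.2417, 0.2383]
tool_rot: [0.316, 3.125, 0.001]
ft_force: [-0.3, 0.4, -0.2]
grip_width: 0.998
t 82.8 p [0.5539 0.2417 0.2383] tooly yaw 78.47 tilt 0.04 F [-0.3  0.4 -0.2] w 0.998
((500.41693115234375, -25.572708129882812), (131.0909881591797, 171.44589233398438), 78.56627655029297)
```

View pics/f1.png

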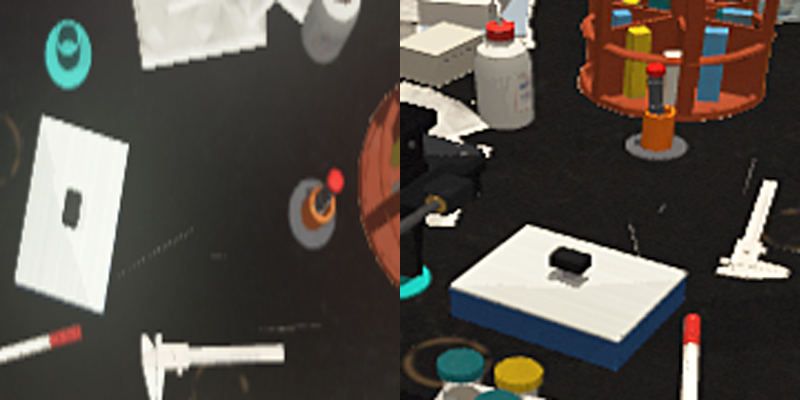

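The lid lies flush on the tray, with its centre at (0.500,-0.026), yaw 78.6° against the tray's 78.9°, and size as specified. The punch stands in the cup and the arm is clear. Handing in.

```bash
python3 -c "
from bench import close_job
print(close_job())"
```

```text
the job is handed in; nothing more can be done
None
```

I laid the lid on the bench, pressed all six pins home with the punch, and put the punch back in the orange cup nose down. I then put the lid back on the tray and handed the job in at about 83 s. The turquoise look-alike, beaker, weight and marker were not touched. The hand-in reports no verdict.

**What the last checks showed**
- **Pins:** every press stopped at the same height (TCP z about 0.112 m), with the force rising to about 20 N. The five where I checked again at the end of the press (P1 and the later presses) show no slip, and all six pin heads looked lower in the side view afterwards. The image drop was 0.5–0.8 px, less than the 1.3 px I expected for 4 mm. I put that down to the ring hiding part of the head.
- **Lid:** its measured centre is (0.500, -0.026) m, within about 1 mm of the tray's averaged centre. Its angle is within 0.4° of the tray's, and the picture shows it flush.
- **Punch:** it stands in the cup, leaning slightly as it did at the start. It was released with the tip about on the cup floor. I saw the lean but did not measure it.

**What disagreed:** the side camera placed things near the cup about 3 mm closer to the robot than the top camera did. I set the punch position over the cup by comparing tip and rim in the same side picture.

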